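# Pack the reed-tying kit into its caddy

### The job

Pack the reed-tying kit into the wooden caddy: the small wire reel flat in the round pocket, the thread spool upright in the square pocket, the wax bar flat in the oblong pocket, and the mandrel lying with its handle in both notches of the cradle and its slender pin over the rest of that insert. The inserts can sit in the caddy in any order, so look which is where. The scraping knife and the larger reel are not part of the kit: leave them lying where they are.

Things in the scene. Friction and masses are not known exactly. Their poses are not given: they have to be found in the camera images.
- mandrel: Forming mandrel, lying on a flat of its handle: octagonal wooden handle 80 mm long, 26 mm across flats, brass collar 16 mm dia., 8 mm long, slender round steel pin 46 mm long tapering 8 to 4 mm; 134 mm in all, 50 g. Origin: on its axis at mid-length, 13 mm above the bench. x runs along the axis from handle to pin; handle from x = -67 to +13 mm, its centre (good grip) at x = -27 mm.
- wire_reel: The small flat reel of brass wire: grey flanges, 44 mm dia., 24 mm high, lying flat on a flange, about 90 g. Origin: centre of the underside; z up.
- spool: Turned wooden spool wound with binding thread, standing upright: 30 mm dia., 42 mm high, about 35 g. Origin: centre of the underside; z up.
- wax: Plain bar of beeswax lying flat: 56 (its x) x 28 (its y) x 24 mm high, about 40 g. Origin: centre of the underside; z up.
- insert_cradle: Insert like the others, but a 6 mm base with two rails across it at x = -55 and +1 mm, 8 mm thick, 60 mm wide; each has a 90 degree V notch, bottom 8 mm and top 30 mm above the underside. 48 mm free between the rails. Origin and axes as the others. The mandrel lies along x, handle in both notches, pin to +x: mid-length over the origin, axis 26 mm above it, handle centre at x = -27 mm.
- insert_round: Fixed insert in the caddy (low dark tray, rim 16 mm above the bench): pale wooden block 150 (x) x 70 (y) x 13 mm, round pocket 60 mm dia., felt-lined, 8 mm deep, in the middle of its top. Origin: centre of its underside, 5 mm above the bench; pocket floor at z = 5 mm. x runs along it, away from the robot; z up. Takes the small wire reel. Inserts lie side by side, 71 mm apart.
- insert_square: Fixed insert in the caddy (low dark tray, rim 16 mm above the bench): pale wooden block 150 (x) x 70 (y) x 13 mm, square pocket 46 x 46 mm, felt-lined, 8 mm deep, in the middle of its top. Origin: centre of its underside, 5 mm above the bench; pocket floor at z = 5 mm. x runs along it, away from the robot; z up. Takes the spool. Inserts lie side by side, 71 mm apart.
- insert_oblong: Fixed insert in the caddy (low dark tray, rim 16 mm above the bench): pale wooden block 150 (x) x 70 (y) x 13 mm, pocket 74 (x) x 44 mm (y), felt-lined, 8 mm deep, in the middle of its top. Origin: centre of its underside, 5 mm above the bench; pocket floor at z = 5 mm. x runs along it, away from the robot; z up. Takes the wax bar, lengthwise. Inserts lie side by side, 71 mm apart.
- knife: Scraping knife, lying: the same octagonal handle as the mandrel's (80 mm long, 26 mm across flats) but a flat pointed blade 18 mm wide and 49 mm long instead of a slender pin; 135 mm in all. Origin: on its axis near mid-length, 13 mm above the bench; x from handle to blade. Does not belong in the caddy.
- large_reel: The larger reel of wire, made like the small one but 64 mm dia., 24 mm high, 200 g. Origin: centre of the underside. Does not belong in the caddy.
Things that resemble listed ones, but are neither listed nor needed, are in the scene too. Leave any green or white look-alike of the mandrel alone.

How it is judged:
By the outcome, as a careful person would: the job done as asked, in the order asked, and still so for the second after the job is handed in, with the robot touching nothing.
It also fails if it takes over 106 s, if anything falls off the work surface, if the arm or the gripper's body presses on something with over 40 N, if the wrist force passes 120 N, or if a joint passes its speed limit or range.

### The arm

A 7-joint arm with a two-finger parallel gripper is mounted at the origin on the work surface. World frame = base frame: x ahead of the robot, y to its left, z up, the work surface at z = 0. Lengths are in m, angles in rad, forces in N, time in s.
With the tool pointing down it reaches from about 0.35 to 0.9 m from the base axis. Payload 8.1 kg.
Tool frame: the origin (TCP) lies on the centre line of the jaws, within the pads' length; the fingertips stand 17 mm ahead of it and the grasp point (between the pads) lies 2 mm behind it; z points along the fingers, y is the direction in which the jaws open and shut (so a half turn about z gives the same grasp; the last joint's range is limited). The gripper opens to 92 mm and grips with 3 to 60 N. Pads are 19 mm wide; open, the fingers measure 130 mm over their backs; the gripper's body (75 mm by 190 mm) begins 47 mm behind the grasp point.
Start: joints at [-1.335, 0.434, 0.025, 1.573, -0.012, 1.134, -0.075], TCP at [0.208, 0.589, 0.218] pointing down, gripper open.
Joint ranges: [-2.62, 2.62], [-0.44, 2.09], [-1.27, 1.32], [0.08, 2.57], [-1.32, 4.46], [0.12, 2], [-2.74, 2.74]. Speed limits (rad/s): [2.22, 2.22, 3.01, 3.01, 3.14, 3.14, 3.14].

### API

Orientations are given as a rotation vector (axis times angle).
In Python, from cell import arm gives the robot as it stands.
- The arm moves only by the shell command python3 -m creep 'ROWS' [FORCE]. ROWS is JSON, a list that holds one entry, the list of rows, each a list of 7 numbers: the shift along the world's x, y, z in cm, then the turn, a rotation vector about the world's x, y, z in degrees, then the opening, from -1 (shut) to 1 (fully open), so that 0 is half open. In form: [[[tx, ty, tz, ax, ay, az, jaw], ...]]. A call has 1 to 5 rows; each row is the pose to reach, as a shift and turn from the pose commanded when the call began; what a row does not reach only later rows make up. A row lasts 1/10 s, in which the tool goes at most 50 mm and 8.59 degrees, less where a joint would pass 70% of its speed; a pose out of reach is approached as far as the arm can. A call with a gripper value outside its range is refused whole. The fingers move at their own pace and stop on an object; FORCE is the grip in N (left out, the last holds). Time passes only in rows, so rows that repeat a pose let the fingers close. It gives the time, the measured TCP pose, the force and the opening at its end, in the units of the state.
- arm.observe(): the state, without advancing time (a new reading comes with each control period).
- arm.get_image(name): name is "scene" or "top" or "wrist"; returns the picture (384x512x3 uint8, red, green, blue); there is no depth.
- arm.camera_model(name): a dict with "vfov" (degrees; the focal length in pixels is half the picture's height over the tangent of half this angle, whatever the lens; pixels are square), "cx", "cy" (the principal point, pixels), "cam_to_world" (4x4, takes a point from camera to world coordinates); the wrist camera has in their place "T_tool_cam" (4x4, takes a point from camera to tool coordinates, whose origin is the TCP and whose axes are the flange's). Camera axes: x right, y down, z forward; pixel columns grow to the right and rows downward; lengths in m; the calibration is good to about 2 mm. A picture is of the moment at which its call begins: read the wrist's pose just before it. camera_model takes no time and is no camera call.
- arm.sign_off(): hands the job in, once; it reports no verdict.
The state is a dict: "clock": time; "joints": joint angles; "dq": joint speeds; "joint_efforts": joint torques, N m; "position": TCP position; "ee_rot": TCP orientation; "force": force on the tool from outside, world axes, zero at the start; "ft_torque": the same for the moment, N m; "width": opening from 0.0 (shut) to 1.0 (fully open).
Only numpy, scipy, OpenCV 4.12 (cv2) and the standard library are available. Lean on these libraries where they do the work, as an engineer would, in place of code of your own. Each camera call takes 0.05 s, during which the arm holds its last target.

## Working session

There is one attempt and no reset: what is moved stays moved. The work goes in short steps, Python scripts to look and compute and a shell command to move; the robot and the scene stay as the last step left them, time stands still between calls to the robot, and variables do not carry over. Pictures are saved under pics/ and viewed, and the job is handed in when it is done.

```bash
ls; mkdir -p pics
cat > h.py <<'E'
import numpy as np,cv2
from cell import arm
def save(img,name,scale=1):
    im=cv2.cvtColor(img,cv2.COLOR_RGB2BGR)
    if scale!=1: im=cv2.resize(im,None,fx=scale,fy=scale,interpolation=cv2.INTER_CUBIC)
    cv2.imwrite('pics/'+name,im)
E
python3 - <<'E'
from h import *
print(arm.observe())
for n in ['scene','top','wrist']:
    im=arm.get_image(n); np.save(n+'0.npy',im); save(im,n+'0.png',1.5)
    m=arm.camera_model(n); print(n,{k:(np.round(v,4).tolist() if not isinstance(v,str) else v) for k,v in m.items()})
E
```

```text
pics
{'clock': 0.0, 'joints': array([-1.33461955,  0.43523928,  0.02494591,  1.57413496, -0.0115919 ,
        1.13398819, -0.07510311]), 'dq': array([ 1.07158696e-03, -1.20751547e-03,  4.31657700e-05,  5.41067052e-04,
        7.75330947e-05, -1.27781395e-03,  3.97659639e-04]), 'joint_efforts': array([ 7.90008398e-04, -6.67839789e+01,  9.85062830e-01, -3.14463508e+01,
       -6.05870923e-02,  4.28708049e-02,  1.49078505e-04]), 'position': array([0.20757169, 0.58894522, 0.2168199 ]), 'ee_rot': array([-5.29656004e-01, -3.09648762e+00,  2.54409499e-03]), 'force': array([-0.55325459,  0.15023697,  0.40042464]), 'ft_torque': array([-0.0189175 , -0.08259964, -0.03493475]), 'width': 0.9974669755442482}
scene {'vfov': 50.9848, 'cx': 254.7131, 'cy': 187.9922, 'cam_to_world': [[0.5407, 0.5508, -0.6358, 1.1478], [0.8412, -0.3447, 0.4167, -0.3979], [0.0104, -0.7602, -0.6496, 0.7057], [0.0, 0.0, 0.0, 1.0]]}
top {'vfov': 44.6922, 'cx': 264.6155, 'cy': 188.0508, 'cam_to_world': [[-0.0108, -0.983, 0.1832, 0.2528], [-0.9999, 0.0129, 0.0101, 0.0259], [-0.0123, -0.183, -0.983, 1.4917], [0.0, 0.0, 0.0, 1.0]]}
wrist {'vfov': 62.4209, 'cx': 258.797, 'cy': 187.0971, 'T_tool_cam': [[0.0016, -0.9636, -0.2672, 0.0725], [1.0, 0.0012, 0.0014, 0.0005], [-0.001, -0.2672, 0.9636, -0.1668], [0.0, 0.0, 0.0, 1.0]]}
```

View pics/top0.png

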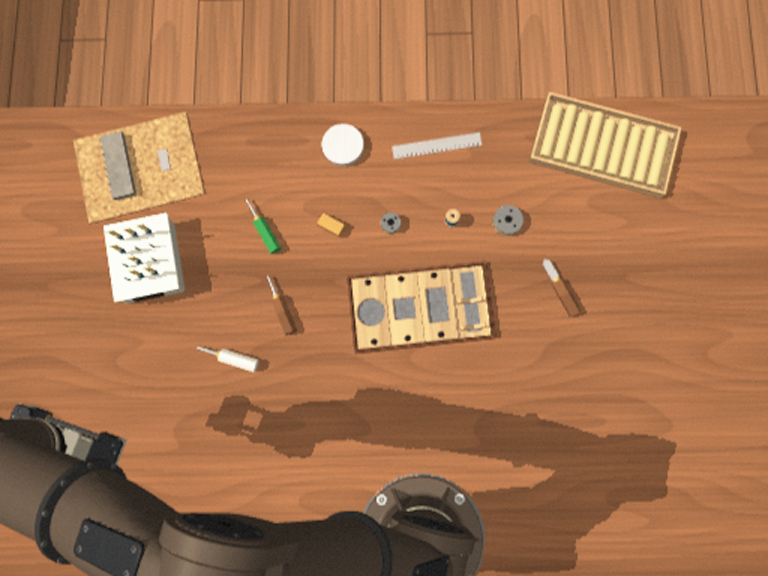

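View pics/scene0.png

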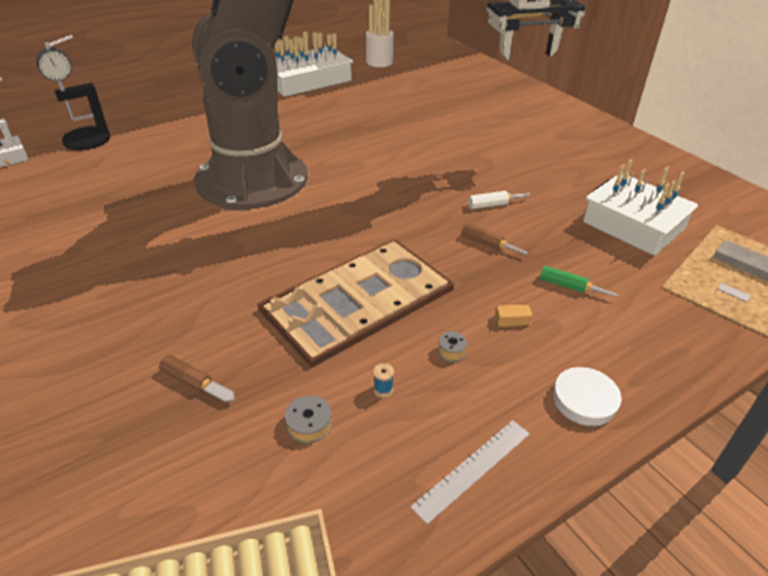

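View pics/wrist0.png

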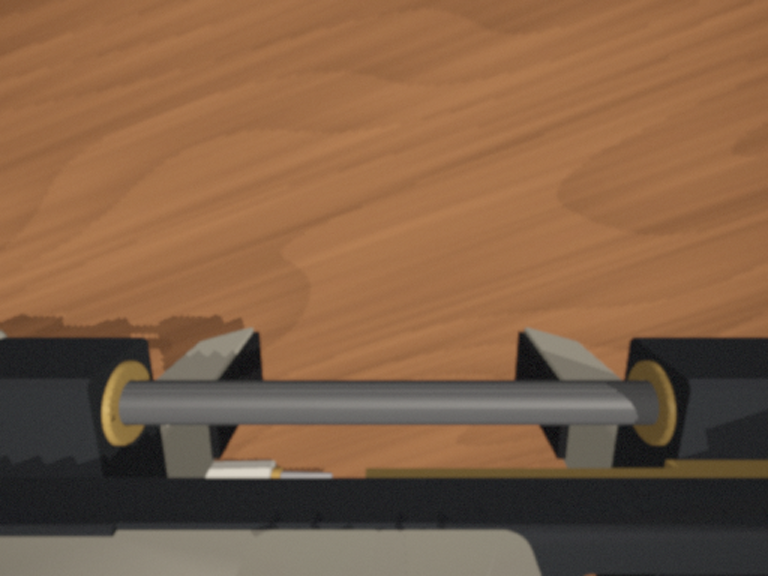

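```bash
cat >> h.py <<'E'
def ray(n,uv,z,M=None):
    m=arm.camera_model(n); f=192/np.tan(np.radians(m['vfov']/2))
    T=np.array(m['cam_to_world'] if M is None else M)
    d=T[:3,:3]@np.array([(uv[0]-m['cx'])/f,(uv[1]-m['cy'])/f,1.]); o=T[:3,3]
    return o+d*(z-o[2])/d[2]
def proj(n,P,M=None):
    m=arm.camera_model(n); f=192/np.tan(np.radians(m['vfov']/2))
    T=np.array(m['cam_to_world'] if M is None else M)
    c=T[:3,:3].T@(np.array(P)-T[:3,3]); return np.array([m['cx']+f*c[0]/c[2],m['cy']+f*c[1]/c[2]])
E
python3 - <<'E'
from h import *
t=np.load('top0.npy'); s=np.load('scene0.npy')
a=cv2.resize(t[125:245,120:400],None,fx=2.8,fy=2.8,interpolation=cv2.INTER_CUBIC); save(a,'ctop.png')
a=cv2.resize(s[110:300,100:430],None,fx=2.4,fy=2.4,interpolation=cv2.INTER_CUBIC); save(a,'cscene.png')
E
```

```text
(no output)
```

View pics/ctop.png

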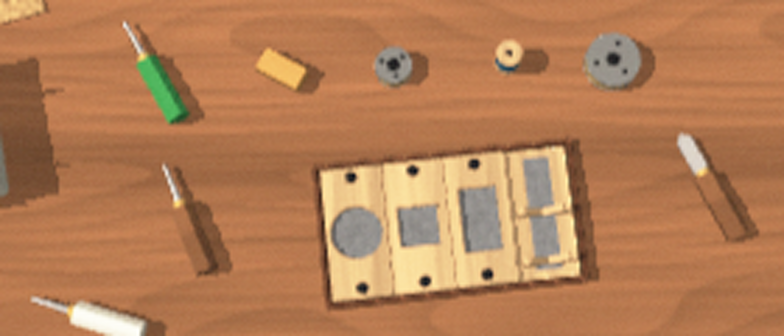

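View pics/cscene.png

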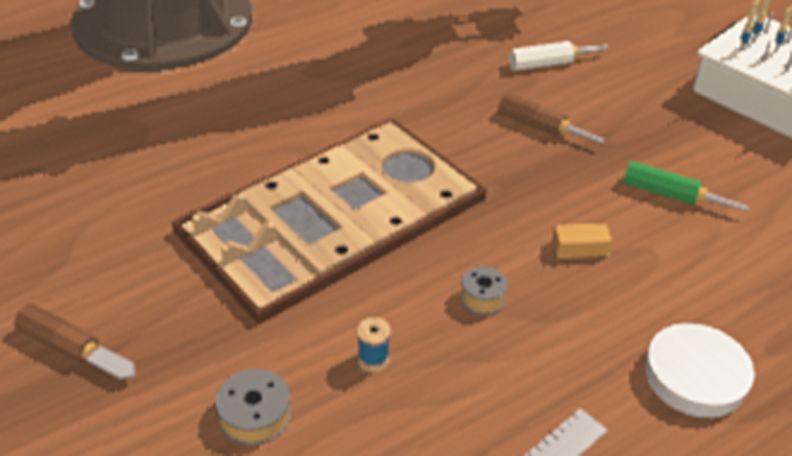

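```bash
cat > meas.py <<'E'
from h import *
I={n:np.load(n+'0.npy') for n in['top','scene']}
def blob(n,cond,box):
    h=cv2.cvtColor(I[n],cv2.COLOR_RGB2HSV).astype(int)
    m=cond(h[...,0],h[...,1],h[...,2]).astype(np.uint8)
    k=np.zeros_like(m);x0,y0,x1,y1=box;k[y0:y1,x0:x1]=m[y0:y1,x0:x1]
    k=cv2.morphologyEx(k,cv2.MORPH_CLOSE,np.ones((3,3)))
    N,l,st,c=cv2.connectedComponentsWithStats(k); i=1+np.argmax(st[1:,4])
    cs,_=cv2.findContours((l==i).astype(np.uint8),cv2.RETR_EXTERNAL,cv2.CHAIN_APPROX_NONE)
    r=cv2.minAreaRect(cs[0])
    return c[i],st[i],r
grey=lambda h,s,v:(s<75)&(v>50)
def p(*a): print(*[np.round(x,4) if not isinstance(x,str) else x for x in a])
for nm,n,box,z in[('reel','top',(250,138,272,158),.024),('lreel','top',(325,133,352,160),.024),('reel','scene',(285,215,318,230),.024),('lreel','scene',(185,262,225,284),.024),
  ('round','top',(233,195,262,222),.010),('square','top',(258,195,283,218),.010),('oblong','top',(283,188,302,218),.010),
  ('round','scene',(255,170,285,190),.010),('square','scene',(237,180,262,200),.010),('oblong','scene',(212,188,245,215),.010)]:
    c,st,r=blob(n,grey,box); p(nm,n,c,st,ray(n,c,z),r[1],r[2])
yel=lambda h,s,v:(h>=13)&(h<=26)&(s>115)&(v>150)
c,st,r=blob('top',yel,(205,138,235,162));p('wax top',c,st,r[1],r[2],ray('top',r[0],.024))
P=np.array([ray('top',q,.024)[:2] for q in cv2.boxPoints(r)]);print(P)
c,st,r=blob('scene',yel,(325,200,360,220));p('wax sc',c,st)
pale=lambda h,s,v:(h>=8)&(h<=26)&(v>185)
c,st,r=blob('top',pale,(290,133,310,152));p('spool top',c,st,ray('top',c,.042))
c,st,r=blob('scene',pale,(245,240,266,252));p('spool sc',c,st,ray('scene',c,.042))
# holes in inserts by hand (px from crop), top face z=.018
for q in[(351,177),(413,170),(474,163),(362,288),(425,281),(487,274)]:
    u=(q[0]/2.8+120,q[1]/2.8+125);p('hole',u,ray('top',u,.018))
E
python3 meas.py
```

```text
reel top [260.1095 147.8978] [254 142  13  13 137] [0.6592 0.0542 0.024 ] [12. 12.] 90.0
lreel top [338.6364 145.9798] [329 137  20  19 297] [ 0.662  -0.2006  0.024 ] [18. 19.] 90.0
reel scene [301.1855 225.4194] [293 221  18   9 124] [0.6527 0.0588 0.024 ] [ 8. 17.] 90.0
lreel scene [205.3153 274.5203] [190 264  31  20 517] [ 0.659  -0.1974  0.024 ] [19. 30.] 90.0
round top [247.0695 207.7066] [238 199  19  18 259] [0.4656 0.0981 0.01  ] [17. 18.] 90.0
square top [269.1587 205.3175] [262 198  15  15 189] [0.4724 0.0272 0.01  ] [13.4726 13.8039] 83.6598
oblong top [291.194  202.8763] [284 191  16  24 299] [ 0.4795 -0.0435  0.01  ] [22.5743 13.1477] 82.875
round scene [269.4821 179.5282] [259 174  22  12 195] [0.4584 0.1017 0.01  ] [11. 21.] 90.0
square scene [248.6556 189.9669] [239 184  20  13 151] [0.4652 0.0304 0.01  ] [11.5352 16.0005] 60.2551
oblong scene [226.6846 201.1541] [214 192  26  20 279] [ 0.4724 -0.0405  0.01  ] [23.3345 13.435 ] 45.0
wax top [219.7796 149.2043] [211 141  19  18 186] [17.4413 12.522 ] 26.5651 [0.659  0.1847 0.024 ]
[[0.65380588 0.2191571 ]
 [0.69132036 0.20125696]
 [0.6642541  0.1502126 ]
 [0.62699204 0.16827189]]
wax sc [342.8185 209.3432] [331 203  24  14 303]
spool top [298.0805 141.4138] [290 133  20  19 261] [ 0.674  -0.0684  0.042 ]
spool sc [255.     246.6949] [245 242  18  10 118] [ 0.6633 -0.0776  0.042 ]
hole [245.3571 188.2143] [0.5277 0.1029 0.018 ]
hole [267.5    185.7143] [0.5349 0.0317 0.018 ]
hole [289.2857 183.2143] [ 0.5422 -0.0384  0.018 ]
hole [249.2857 227.8571] [0.4001 0.0909 0.018 ]
hole [271.7857 225.3571] [0.4071 0.0197 0.018 ]
hole [293.9286 222.8571] [ 0.4142 -0.0504  0.018 ]
```

Candidates (top px): the mandrel is the brown-handled tool with the round pin at (189,204). Its look-alikes are the knife with a flat blade (375,193), green (177,153) and white (156,239). The small reel is at (260,148), beside the large reel at (339,146). The spool is at (302,145) and the wax at (220,149). The crop also shows the inserts from left to right: round, square, oblong, cradle. I'll do the reel first, following the listed order.

```bash
python3 -m creep '[[[3.2,-3.8,0,0,0,5,1],[6.4,-7.6,0,0,0,10,1],[9.6,-11.4,0,0,0,15,1],[12.8,-15.2,0,0,0,20,1],[16,-19,0,0,0,25,1]]]' 20
python3 -m creep '[[[3.2,-3.8,0,0,0,0,1],[6.4,-7.6,0,0,0,0,1],[9.6,-11.4,0,0,0,0,1],[12.8,-15.2,0,0,0,0,1],[16,-19,0,0,0,0,1]]]'
python3 -m creep '[[[3.2,-3.8,0,0,0,0,1],[6.4,-7.6,0,0,0,0,1],[9.6,-11.4,-1,0,0,0,1],[12.7,-15.2,-2,0,0,0,1],[12.7,-15.2,-2,0,0,0,1]]]'
```

```text
clock: 0.65
position: [0.3687, 0.3977, 0.2176]
ee_rot: [0.159, -3.138, 0.0]
force: [0.6, -0.5, 0.6]
width: 0.998
clock: 1.15
position: [0.5287, 0.2077, 0.2176]
ee_rot: [0.153, -3.138, -0.0]
force: [-0.7, 1.3, 0.0]
width: 0.999
clock: 1.65
position: [0.6569, 0.0485, 0.1955]
ee_rot: [0.138, -3.137, 0.008]
force: [0.0, -1.1, -0.3]
width: 1.0
```

```bash
cat >> h.py <<'E'
from scipy.spatial.transform import Rotation as Ro
def wrist(name,scale=1.5):
    o=arm.observe(); im=arm.get_image('wrist'); T=np.eye(4); T[:3,:3]=Ro.from_rotvec(o['ee_rot']).as_matrix(); T[:3,3]=o['position']
    M=T@np.array(arm.camera_model('wrist')['T_tool_cam'])
    np.save('w.npy',im); np.save('wM.npy',M); save(im,name,scale)
    print(np.round(o['position'],4),np.round(o['ee_rot'],3),o['clock']); return im,M
E
python3 - <<'E'
from h import *
wrist('w1.png')
E
```

```text
[0.6569 0.0485 0.1955] [ 0.138 -3.137  0.008] 1.65
```

View pics/w1.png

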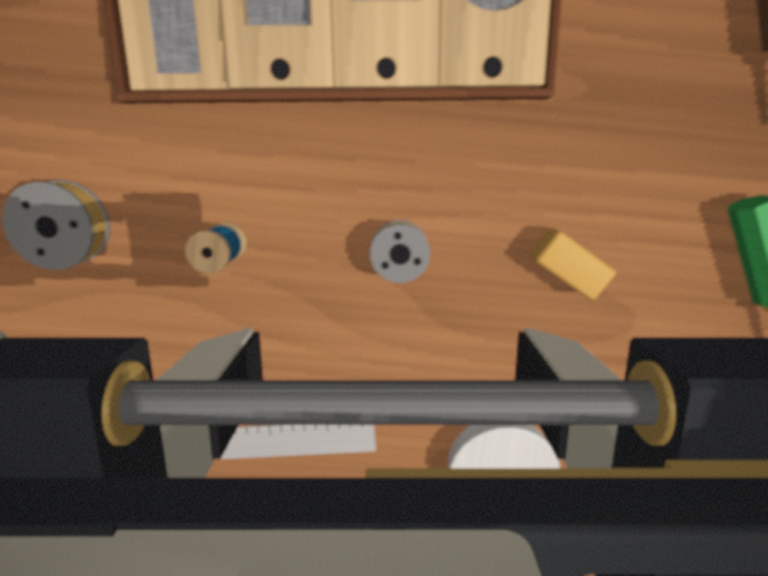

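```bash
cat > wm.py <<'E'
from h import *
im=np.load('w.npy');M=np.load('wM.npy')
h=cv2.cvtColor(im,cv2.COLOR_RGB2HSV).astype(int);H,S,V=h[...,0],h[...,1],h[...,2]
def rect(cond,box,z,nm):
    k=np.zeros(H.shape,np.uint8);x0,y0,x1,y1=box;k[y0:y1,x0:x1]=cond[y0:y1,x0:x1]
    k=cv2.morphologyEx(k,cv2.MORPH_CLOSE,cv2.getStructuringElement(cv2.MORPH_ELLIPSE,(7,7)))
    N,l,st,c=cv2.connectedComponentsWithStats(k); i=1+np.argmax(st[1:,4])
    cs,_=cv2.findContours((l==i).astype(np.uint8),cv2.RETR_EXTERNAL,cv2.CHAIN_APPROX_NONE)
    W=np.array([ray('wrist',q,z,M)[:2] for q in cs[0][:,0]],np.float32)
    r=cv2.minAreaRect(W*1000); e=cv2.minEnclosingCircle(W*1000)
    bp=cv2.boxPoints(r); a=[np.degrees(np.arctan2(*(bp[j+1]-bp[j])[::-1]))%180 for j in(0,1)]; L=[np.linalg.norm(bp[j+1]-bp[j]) for j in (0,1)]
    print(nm,'box',st[i],'cen',np.round(ray('wrist',c[i],z,M)[:2],4),'rect',np.round(r[0],1),'sides',np.round(L,1),'at',np.round(a,1),'circ',np.round(e[0]+(e[1],),1))
E
cat > wm1.py <<'E'
from wm import *
grey=(S<80)&(V>60)
rect(grey,(240,140,295,195),.024,'reel')
rect((H>=10)&(H<=26)&(V>190)&(S<150),(118,148,152,185),.042,'spool')
rect((H>=13)&(H<=26)&(S>115)&(V>195),(350,145,420,205),.024,'wax')
for q in[(280,69),(386,68),(493,67)]:
    print('hole',np.round(ray('wrist',np.array(q)/1.5,.018,M),4))
E
python3 wm1.py
```

```text
reel box [ 246  147   41   42 1224] cen [0.6554 0.0565] rect [656.   56.5] sides [44.3 44.6] at [140.4  50.4] circ [655.7  56.9  23.1]Traceback (most recent call last):
  File "wm1.py", line 4, in <module>
    rect((H>=10)&(H<=26)&(V>190)&(S<150),(118,148,152,185),.042,'spool')
    ~~~~^^^^^^^^^^^^^^^^^^^^^^^^^^^^^^^^^^^^^^^^^^^^^^^^^^^^^^^^^^^^^^^^
  File "wm.py", line 7, in rect
    N,l,st,c=cv2.connectedComponentsWithStats(k); i=1+np.argmax(st[1:,4])
                                                      ~~~~~~~~~^^^^^^^^^^
    return _wrapfunc(a, 'argmax', axis=axis, out=out, **kwds)
    return bound(*args, **kwds)
ValueError: attempt to get argmax of an empty sequence
```

```bash
sed -i 's/(V>190)&(S<150)/(V>165)\&(S<160)/' wm1.py; python3 -c "
from wm import *
print(h[168,[130,134,142,150]],h[175,385])"; python3 wm1.py
```

```text
[[ 18 105 158]
 [ 16 106 106]
 [ 16 100 132]
 [ 17 102 163]] [ 19 137 218]
reel box [ 246  147   41   42 1224] cen [0.6554 0.0565] rect [656.   56.5] sides [44.3 44.6] at [140.4  50.4] circ [655.7  56.9  23.1]
spool box [139 179  13   6  50] cen [ 0.6788 -0.0673] rect [678.1 -68.7] sides [13.   5.4] at [95.2  5.2] circ [677.5 -68.7   6.8]
wax box [ 361  156   49   43 1055] cen [0.6542 0.1873] rect [654.4 187.5] sides [24.9 52.7] at [150.8  60.8] circ [654.7 187.2  28.1]
hole [ 0.54   -0.0345  0.018 ]
hole [0.5331 0.0361 0.018 ]
hole [0.5261 0.1073 0.018 ]
```

```bash
python3 -m creep '[[[-0.1,0.8,-4,0,0,0,1],[-0.1,0.8,-8,0,0,0,1],[-0.1,0.8,-11,0,0,0,1],[-0.1,0.8,-13,0,0,0,1],[-0.1,0.8,-13,0,0,0,1]]]'
python3 - <<'E'
from h import *
wrist('w2.png')
E
```

```text
clock: 2.2
position: [0.651, 0.0666, 0.0646]
ee_rot: [0.155, -3.132, -0.0]
force: [-1.6, 0.1, 0.3]
width: 1.0
[0.651  0.0666 0.0646] [ 0.155 -3.132 -0.   ] 2.2
```

View pics/w2.png

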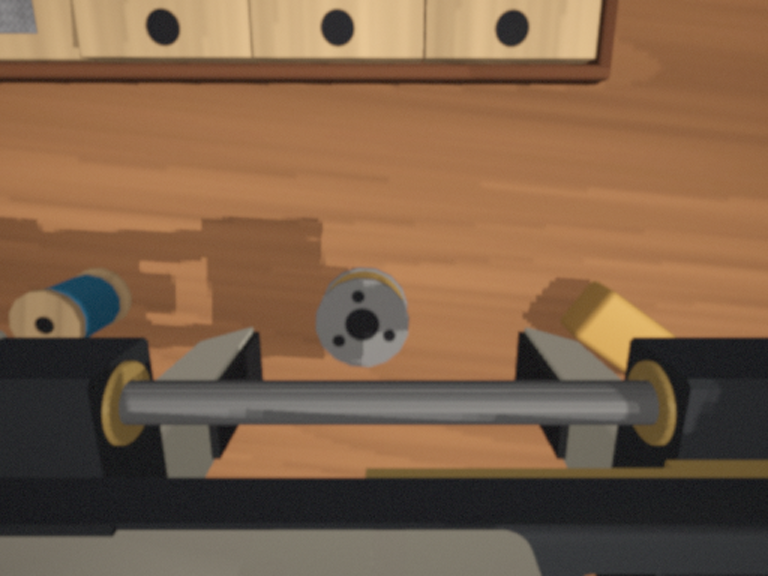

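```bash
python3 -m creep '[[[0.3,-0.8,0,0,0,0,1],[0.3,-0.8,0,0,0,0,1],[0.3,-0.8,0,0,0,0,1]]]'
cat > wm2.py <<'E'
from h import *
wrist('w3.png')
from wm import *
rect((S<80)&(V>60),(195,165,290,250),.024,'reel')
k=((V<60)&(S<150)).astype(np.uint8)[0:38]; N,l,st,c=cv2.connectedComponentsWithStats(k)
for i in range(1,N):
    if 100<st[i][4]<900: print('hole',c[i],np.round(ray('wrist',c[i],.018,M)[:2],4))
E
python3 wm2.py
```

```text
clock: 2.55
position: [0.6577, 0.057, 0.0691]
ee_rot: [-0.151, 3.136, 0.0]
force: [-0.1, 0.4, -1.0]
width: 1.001
[0.6577 0.057  0.0691] [-0.151  3.136  0.   ] 2.55
reel box [ 226  168   61   66 2816] cen [0.6542 0.0558] rect [654.9  55.9] sides [42.5 47.9] at [94.  4.] circ [654.9  56.2  24.2]
hole [126.16352201   8.5754717 ] [ 0.5403 -0.0356]
hole [241.26143791   8.45424837] [0.5333 0.0349]
hole [356.50632911   8.57911392] [0.5264 0.1056]
```

```bash
python3 -m creep '[[[-0.3,-0.1,-2,0,0,0,1],[-0.3,-0.1,-4.2,0,0,0,1],[-0.3,-0.1,-4.2,0,0,0,1],[-0.3,-0.1,-4.2,0,0,0,-1],[-0.3,-0.1,-4.2,0,0,0,-1]]]' 20;python3 -m creep '[[[0,0,0,0,0,0,-1],[0,0,0,0,0,0,-1],[0,0,0,0,0,0,-1]]]'
```

```text
clock: 3.1
position: [0.6547, 0.0566, 0.027]
ee_rot: [-0.153, 3.136, 0.0]
force: [0.7, -0.8, 0.6]
width: 0.873
clock: 3.4
position: [0.654, 0.0565, 0.0262]
ee_rot: [-0.153, 3.137, 0.0]
force: [-0.4, 0.2, -0.9]
width: 0.617
```

Still closing.

```bash
python3 -m creep '[[[0,0,0,0,0,0,-1],[0,0,0,0,0,0,-1],[0,0,0,0,0,0,-1]]]'; python3 -m creep '[[[0,0,2,0,0,0,-1],[0,0,5,0,0,0,-1],[0,0,5,0,0,0,-1]]]'
```

```text
clock: 3.7
position: [0.6537, 0.0565, 0.0256]
ee_rot: [0.153, -3.138, -0.0]
force: [0.4, 0.7, -0.2]
width: 0.352
clock: 4.0
position: [0.6563, 0.0566, 0.0795]
ee_rot: [-0.153, 3.132, 0.001]
force: [1.2, 0.3, -0.1]
width: 0.092
```

Run:
```python
from h import *
wrist('w4.png',1.2)
save(arm.get_image('scene'),'s4.png',1.5)
```

```text
[0.6563 0.0566 0.0795] [-1.530e-01  3.132e+00  1.000e-03] 4.0
```

View pics/w4.png

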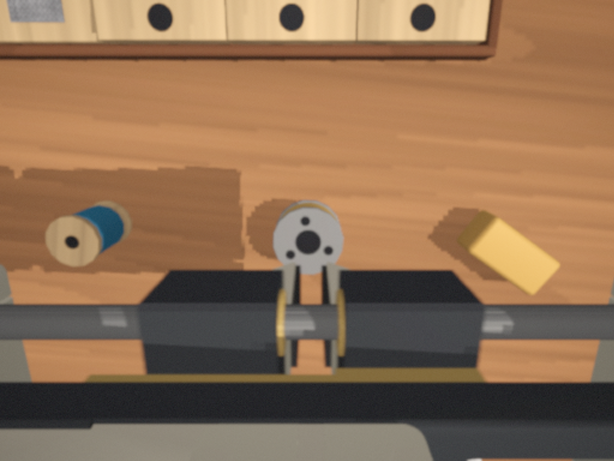

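View pics/s4.png

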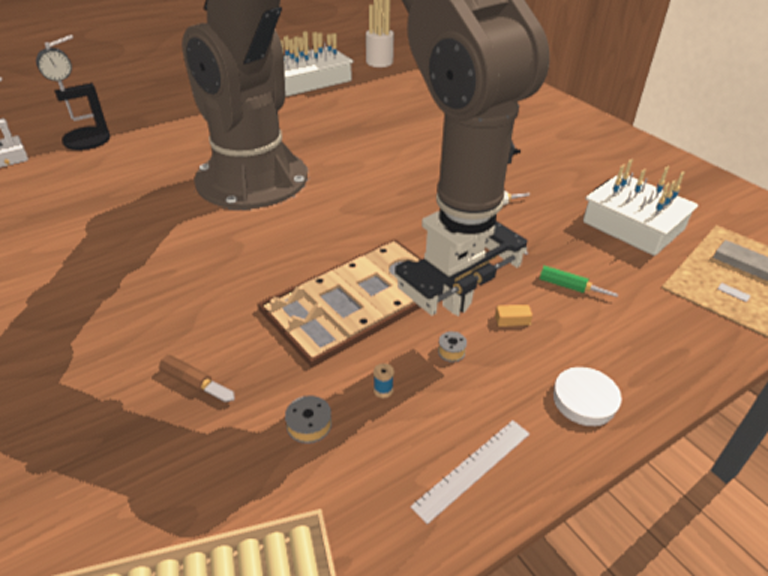

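Run:
```python
from h import *
o=arm.observe(); R=Ro.from_rotvec(o['ee_rot']).as_matrix(); print(np.round(R,3))
M=np.load('wM.npy')
for d in(-.167,0,.017):
    P=o['position']+R[:,2]*d; print(d,np.round(P,4),'scene',proj('scene',P)*1.5,'wrist',proj('wrist',P,M)*1.2)
print(proj('scene',[.6546,.0558,.024])*1.5,proj('wrist',[.6546,.0558,.024],M)*1.2)
```

```text
[[-0.995 -0.097  0.002]
 [-0.097  0.995  0.   ]
 [-0.002  0.    -1.   ]]
-0.167 [0.654  0.0565 0.2433] scene [465.08058686 224.03504465] wrist [ 299.38263705 1403.73581169]
0 [0.6543 0.0566 0.0763] scene [454.20126595 315.06609552] wrist [308.86462747 270.64763503]
0.017 [0.6543 0.0566 0.0593] scene [453.23700455 323.13440504] wrist [308.97037157 258.01132318]
[451.00219966 339.58828997] [307.81174149 237.70548685]
```

Run:
```python
from wm import *
rect((S<80)&(V>60),(215,160,290,222),.024,'reel')
im=im[150:290,180:340]; save(im,'w4c.png',4)
```

```text
reel box [ 227  167   60   55 2476] cen [0.6526 0.0555] rect [652.   55.5] sides [43.5 41.4] at [95.6  5.6] circ [655.1  57.3  24.8]
```

View pics/w4c.png

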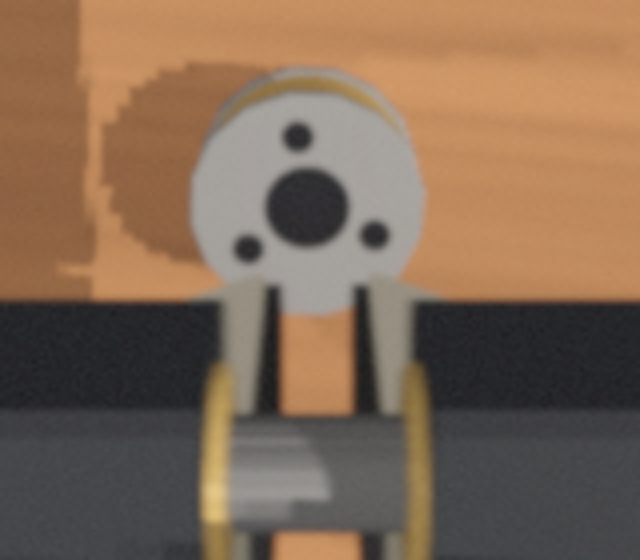

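Run:
```python
from h import *
im=arm.get_image('scene'); np.save('s5.npy',im); save(im[130:260,240:380],'s5.png',5)
o=arm.observe();print(o['position'],o['ee_rot'],o['width'])
R=Ro.from_rotvec(o['ee_rot']).as_matrix()
for d in(-.047,0,.017):
  for y in (-.004,.004):
    for x in(-.0095,.0095):
      P=o['position']+R@[x,y,d]; print(d,y,x,(proj('scene',P)-[240,130])*5)
```

```text
[0.65348539 0.05650971 0.07534282] [ 1.53114963e-01 -3.13758995e+00 -1.62292800e-04] 0.008075829343801855
-0.047 -0.004 -0.0095 [330.50537339 338.37296742]
-0.047 -0.004 0.0095 [300.48641099 315.54149125]
-0.047 0.004 -0.0095 [343.76697563 330.89273953]
-0.047 0.004 0.0095 [313.70899911 308.25357411]
0 -0.004 -0.0095 [320.74855801 416.14466023]
0 -0.004 0.0095 [291.84922337 393.11957   ]
0 0.004 -0.0095 [333.6057071  408.58961135]
0 0.004 0.0095 [304.66895773 385.7521684 ]
0.017 -0.004 -0.0095 [317.37960398 442.99863331]
0.017 -0.004 0.0095 [288.86515015 419.9221217 ]
0.017 0.004 -0.0095 [330.09640787 435.42302999]
0.017 0.004 0.0095 [301.5451024  412.53239945]
```

View pics/s5.png

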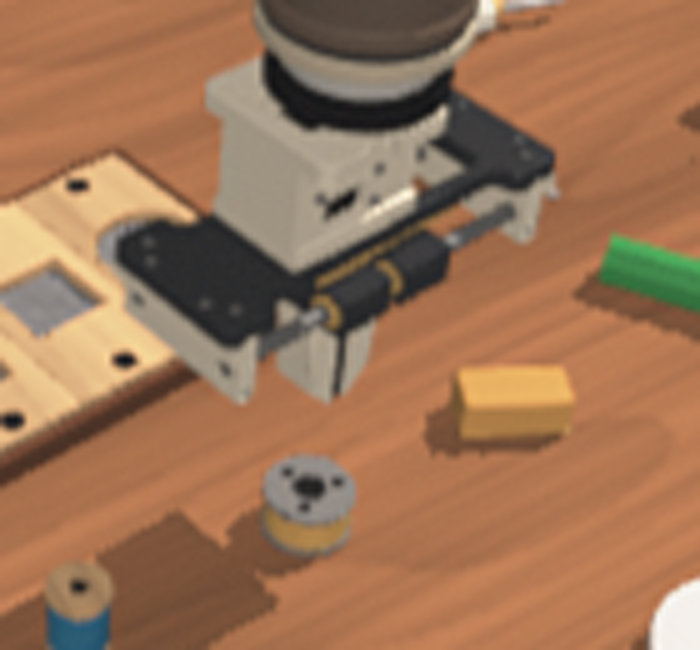

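Run:
```python
from h import *
im,M=wrist('w5.png',1.2)
o=arm.observe();R=Ro.from_rotvec(o['ee_rot']).as_matrix()
for d in(-.03,-.02,-.01,0,.01,.017):
  print(d,[ (proj('wrist',o['position']+R@[x,.003,d],M)*1.2).round(0) for x in(-.0095,.0095)])
# check floor scale: hole spacing
save(im[150:290,180:340],'w5c.png',4)
```

```text
[0.6535 0.0565 0.0753] [ 0.153 -3.138 -0.   ] 4.15
-0.03 [array([316., 327.]), array([316., 284.])]
-0.02 [array([315., 315.]), array([316., 274.])]
-0.01 [array([315., 304.]), array([315., 265.])]
0 [array([315., 294.]), array([315., 257.])]
0.01 [array([315., 286.]), array([315., 250.])]
0.017 [array([314., 280.]), array([315., 246.])]
```

View pics/w5c.png

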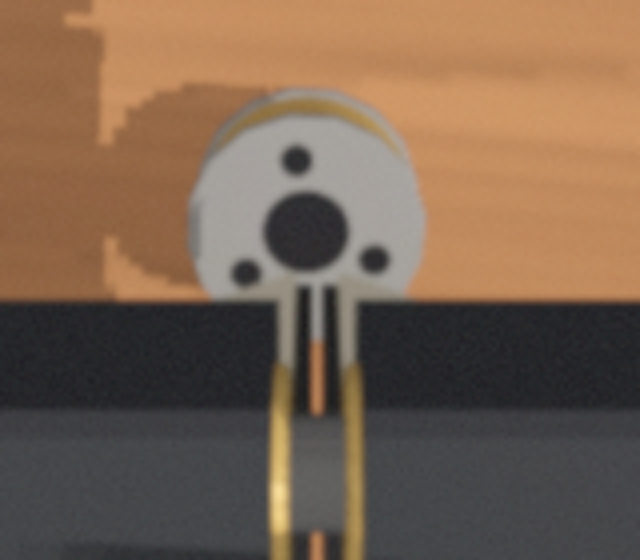

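The fingers closed above the reel. Both the wrist and scene views put the fingertips about 27 mm higher than TCP+17 mm, so they sit about 10 mm behind the reported TCP. I'll reopen and go lower, checking the height by picture.

```bash
python3 -m creep '[[[0.1,0,0,0,0,0,1],[0.1,0,0,0,0,0,1],[0.1,0,0,0,0,0,1],[0.1,0,0,0,0,0,1],[0.1,0,0,0,0,0,1]]]';  python3 -m creep '[[[0,0,-2.5,0,0,0,1],[0,0,-4.5,0,0,0,1],[0,0,-6,0,0,0,1],[0,0,-6.5,0,0,0,1],[0,0,-6.5,0,0,0,1]]]'
python3 - <<'E'
from h import *
im=arm.get_image('scene'); save(im[150:260,240:380],'s6.png',5)
im,M=wrist('w6.png',1.2)
E
```

```text
clock: 4.7
position: [0.6547, 0.0565, 0.0755]
ee_rot: [0.153, -3.138, 0.0]
force: [0.4, 1.4, -0.2]
width: 0.387
clock: 5.2
position: [0.6544, 0.0564, 0.0101]
ee_rot: [0.153, -3.137, 0.0]
force: [0.0, -0.0, 0.0]
width: 0.826
[0.655  0.0564 0.0109] [-0.153  3.138 -0.   ] 5.25
```

View pics/s6.png

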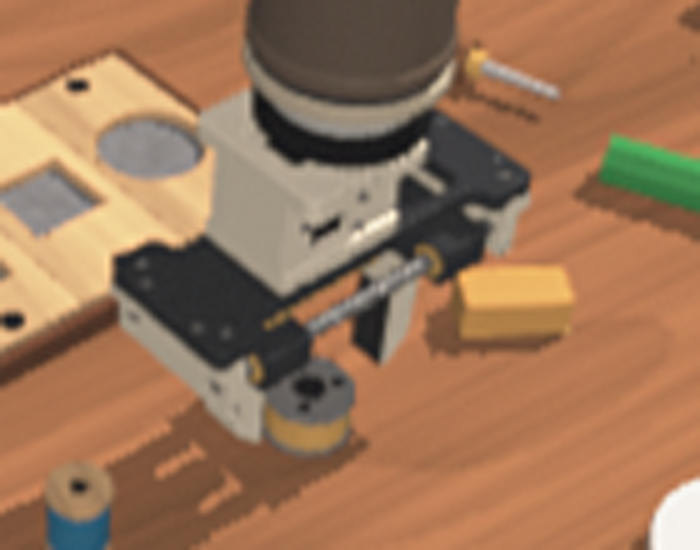

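View pics/w6.png

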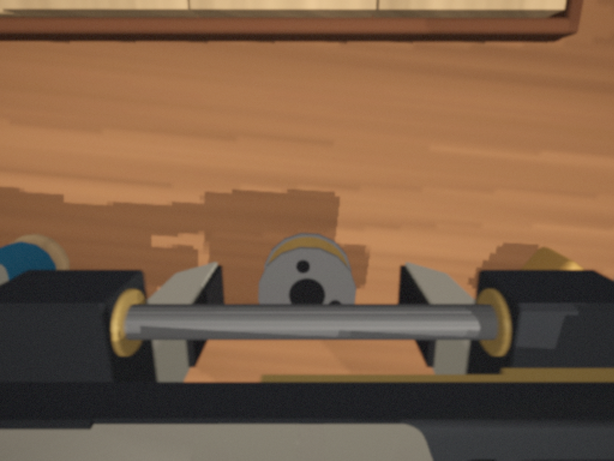

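Run:
```python
from h import *
o=arm.observe();R=Ro.from_rotvec(o['ee_rot']).as_matrix();print(o['width'],o['position'])
M=np.load('wM.npy')
for s in(1,-1):
  for x in(-.0095,.0095):
    P=o['position']+R@[x,s*.046*o['width'],-.010]
    print(s,x,P.round(4),((proj('scene',P)-[240,150])*5).round(0),(proj('wrist',P,M)*1.2).round(0))
```

```text
0.9160220628647637 [0.65535072 0.05646016 0.01139392]
1 -0.0095 [0.6607 0.0993 0.0214] [383. 359.] [401. 307.]
1 0.0095 [0.6418 0.0975 0.0214] [355. 336.] [404. 268.]
-1 -0.0095 [0.6689 0.0154 0.0214] [252. 439.] [215. 307.]
-1 0.0095 [0.65   0.0136 0.0214] [224. 415.] [213. 268.]
```

The predicted tip corners match the picture, so the −10 mm offset holds. Now down and grip.

```bash
python3 -m creep '[[[-0.05,-0.05,-0.6,0,0,0,1],[-0.05,-0.05,-1.1,0,0,0,0],[-0.05,-0.05,-1.1,0,0,0,-1],[-0.05,-0.05,-1.1,0,0,0,-1],[-0.05,-0.05,-1.1,0,0,0,-1]]]' 20;python3 -m creep '[[[0,0,0,0,0,0,-1],[0,0,0,0,0,0,-1],[0,0,0,0,0,0,-1],[0,0,0,0,0,0,-1]]]'
```

```text
clock: 5.8
position: [0.6544, 0.056, -0.0002]
ee_rot: [-0.153, 3.138, 0.0]
force: [0.5, 0.8, 0.4]
width: 0.702
clock: 6.2
position: [0.6543, 0.0559, -0.0002]
ee_rot: [-0.153, 3.138, -0.0]
force: [-0.6, -0.5, 0.4]
width: 0.473
```

```bash
python3 -m creep '[[[0,0,3,0,0,0,-1],[0,0,6,0,0,0,-1],[-4,0.9,7,0,0,0,-1],[-8.5,1.9,7,0,0,0,-1],[-13,2.9,7,0,0,0,-1]]]';python3 -m creep '[[[-3,0.7,0,0,0,0,-1],[-6.2,1.45,0,0,0,0,-1],[-6.2,1.45,0,0,0,0,-1],[-6.2,1.45,0,0,0,0,-1]]]'
python3 - <<'E'
from h import *
im=arm.get_image('scene'); save(im[100:240,160:340],'s7.png',4)
im,M=wrist('w7.png',1.5)
E
```

```text
clock: 6.7
position: [0.523, 0.0852, 0.07]
ee_rot: [-0.152, 3.137, 0.001]
force: [-0.5, 1.1, -0.5]
width: 0.472
clock: 7.1
position: [0.4623, 0.0998, 0.07]
ee_rot: [-0.155, 3.137, 0.0]
force: [0.9, 0.3, -0.6]
width: 0.471
[0.4632 0.0996 0.07  ] [-0.153  3.136  0.   ] 7.15
```

View pics/s7.png

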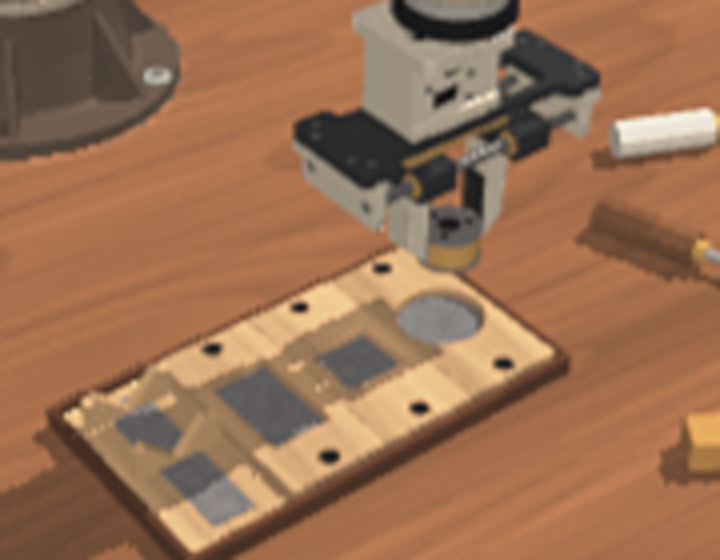

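View pics/w7.png

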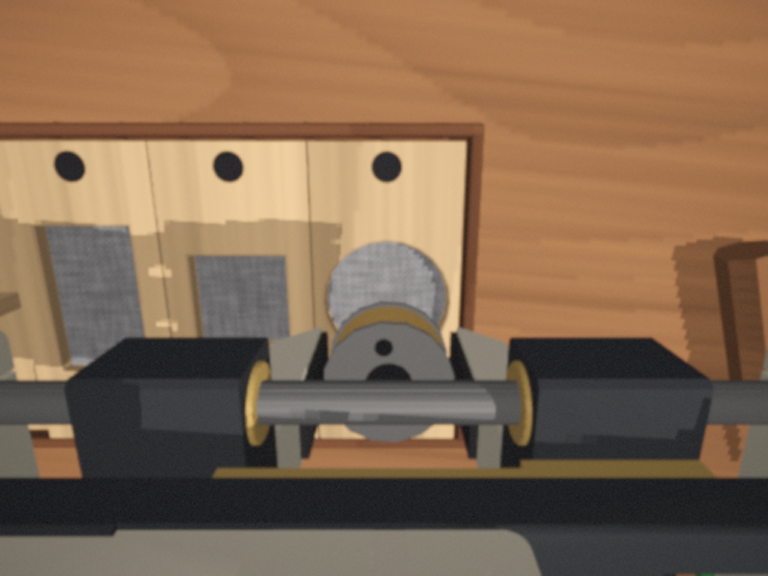

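Run:
```python
from wm import *
k=((V<70)&(S<150)).astype(np.uint8)[90:135]; N,l,st,c=cv2.connectedComponentsWithStats(k)
far=[(.5403,-.0356),(.5333,.0349),(.5264,.1056)]
for i in range(1,N):
    if 100<st[i][4]<900: print('hole',c[i]+[0,90],np.round(ray('wrist',c[i]+[0,90],.018,M)[:2],4))
for q in [(69,166),(228,166),(386,166)]: print(np.round(ray('wrist',np.array(q)/1.5,.018,M)[:2],4))
```

```text
hole [ 45.92775665 110.45627376] [ 0.4127 -0.0478]
hole [151.75298805 110.62549801] [0.4058 0.0228]
hole [257.43145161 110.75      ] [0.3989 0.0933]
[ 0.4129 -0.0478]
[0.4058 0.0229]
[0.3988 0.0932]
```

```bash
python3 -m creep '[[[-0.05,0,-3,0,0,0,-1],[-0.05,0,-5,0,0,0,-1],[-0.05,0,-5.7,0,0,0,-1],[-0.05,0,-5.95,0,0,0,-1],[-0.05,0,-5.95,0,0,0,-1]]]';python3 -m creep '[[[0,0,0,0,0,0,0.3],[0,0,0,0,0,0,0.3],[0,0,0,0,0,0,0.3]]]'
```

```text
clock: 7.7
position: [0.4624, 0.0992, 0.0104]
ee_rot: [-0.152, 3.138, -0.0]
force: [0.3, -0.7, -1.5]
width: 0.472
clock: 8.0
position: [0.4623, 0.0996, 0.0106]
ee_rot: [-0.153, 3.137, 0.001]
force: [0.6, -0.2, -0.7]
width: 0.636
```

```bash
python3 -m creep '[[[0,0,3,0,0,0,0.3],[0,0,7,0,0,0,0.6],[3,-2.5,10,0,0,0,1],[7,-5.9,11,0,0,0,1],[10.8,-9,11,0,0,0,1]]]'; python3 -m creep '[[[3.5,-3,0,0,0,0,1],[7,-6,0,0,0,0,1],[8.4,-8,0,0,0,0,1],[8.4,-8,0,0,0,0,1],[8.4,-8,0,0,0,0,1]]]'
python3 - <<'E'
from h import *
im,M=wrist('w8.png',1.5)
im=arm.get_image('scene'); save(im[100:260,160:360],'s8.png',4)
E
```

```text
clock: 8.5
position: [0.5703, 0.0107, 0.123]
ee_rot: [-0.156, 3.133, 0.001]
force: [1.2, 0.7, 0.5]
width: 0.947
clock: 9.0
position: [0.6516, -0.0693, 0.1199]
ee_rot: [0.151, -3.137, -0.0]
force: [0.5, 0.3, 0.9]
width: 1.001
[ 0.6516 -0.0693  0.1199] [ 0.151 -3.137 -0.   ] 9.0
```

View pics/w8.png

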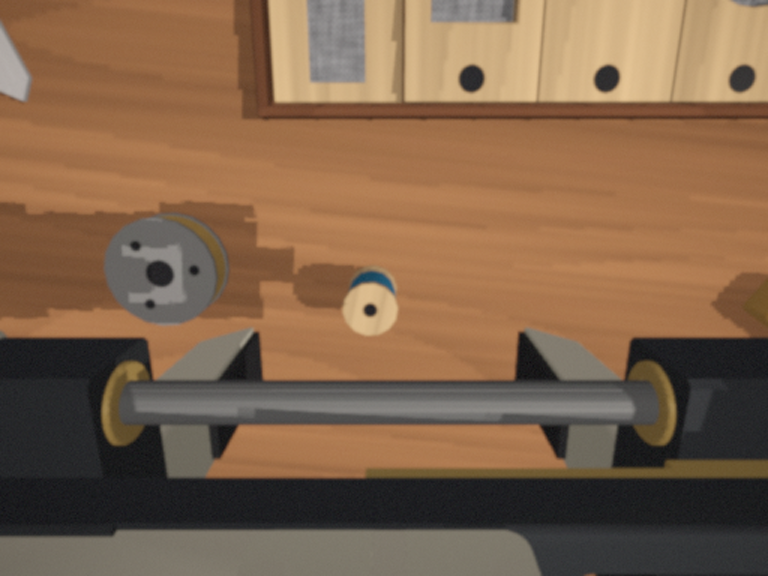

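View pics/s8.png

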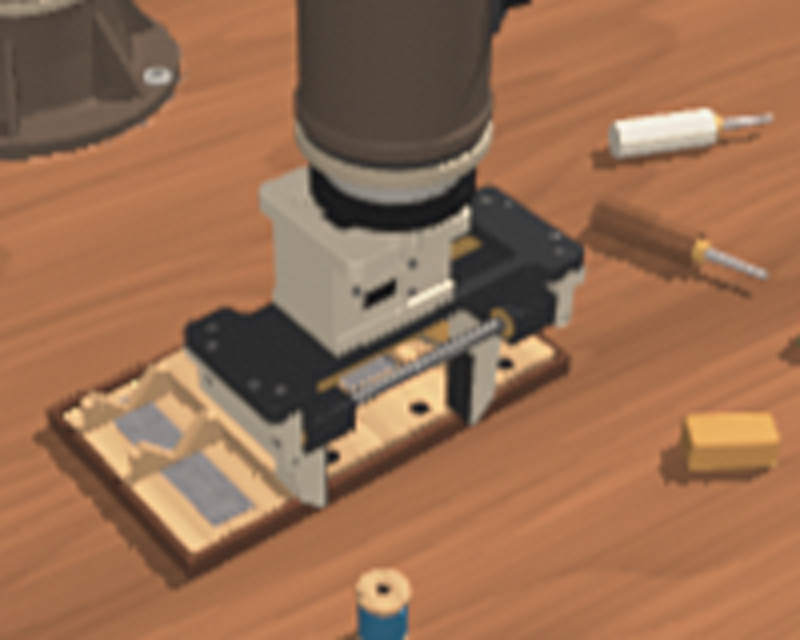

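Run:
```python
from wm import *
print(np.round(ray('wrist',np.array((370,309))/1.5,.042,M)[:2],4))
rect((H>=10)&(H<=26)&(V>200)&(S<150),(222,180,275,228),.042,'spool')
for q in[(472,79),(607,78),(741,78)]: print('hole',np.round(ray('wrist',np.array(q)/1.5,.018,M)[:2],4))
```

```text
[ 0.664  -0.0769]
spool box [229 190  36  33 816] cen [ 0.6642 -0.0769] rect [664.2 -77. ] sides [28.6 27.5] at [95.6  5.6] circ [664.6 -76.9  14.6]
hole [ 0.5402 -0.0349]
hole [0.5327 0.0356]
hole [0.5258 0.1056]
```

```bash
python3 -m creep '[[[1.25,-0.75,0,0,0,0,1],[1.25,-0.75,-4,0,0,0,1],[1.25,-0.75,-8,0,0,0,1],[1.25,-0.75,-11,0,0,0,0.3],[1.25,-0.75,-11.5,0,0,0,-0.2]]]' 15;python3 -m creep '[[[0,0,0,0,0,0,-1],[0,0,0,0,0,0,-1],[0,0,0,0,0,0,-1],[0,0,0,0,0,0,-1],[0,0,0,0,0,0,-1]]]'
```

```text
clock: 9.6
position: [0.6611, -0.0744, 0.0016]
ee_rot: [0.156, -3.131, -0.002]
force: [-1.2, 0.3, -0.2]
width: 0.875
clock: 10.1
position: [0.665, -0.0765, 0.0061]
ee_rot: [-0.153, 3.136, -0.0]
force: [-0.3, 0.1, 0.5]
width: 0.438
```

```bash
python3 -m creep '[[[0,0,0,0,0,0,-1],[0,0,0,0,0,0,-1],[0,0,0,0,0,0,-1]]]'
```

```text
clock: 10.4
position: [0.6646, -0.0765, 0.0055]
ee_rot: [-0.153, 3.137, 0.0]
force: [-0.4, -0.2, 4.9]
width: 0.323
```

```bash
python3 -m creep '[[[0,0,0.5,0,0,0,-1],[0,0,3,0,0,0,-1],[-1,0.5,6,0,0,0,-1],[-4.8,2.6,7,0,0,0,-1],[-8.6,4.6,7,0,0,0,-1]]]';python3 -m creep '[[[-4,2.2,0,0,0,0,-1],[-8,4.3,0,0,0,0,-1],[-10.85,5.9,0,0,0,0,-1],[-10.85,5.9,0,0,0,0,-1],[-10.85,5.9,0,0,0,0,-1]]]'
python3 - <<'E'
from h import *
im,M=wrist('w9.png',1.5)
im=arm.get_image('scene'); save(im[100:240,160:340],'s9.png',4)
E
```

```text
clock: 10.9
position: [0.5791, -0.0304, 0.077]
ee_rot: [-0.151, 3.134, -0.0]
force: [-0.1, 1.1, -2.1]
width: 0.32
clock: 11.4
position: [0.47, 0.0289, 0.0756]
ee_rot: [-0.155, 3.137, 0.0]
force: [1.3, -0.8, 0.4]
width: 0.323
[0.47   0.0289 0.0756] [-0.155  3.137  0.   ] 11.4
```

View pics/w9.png

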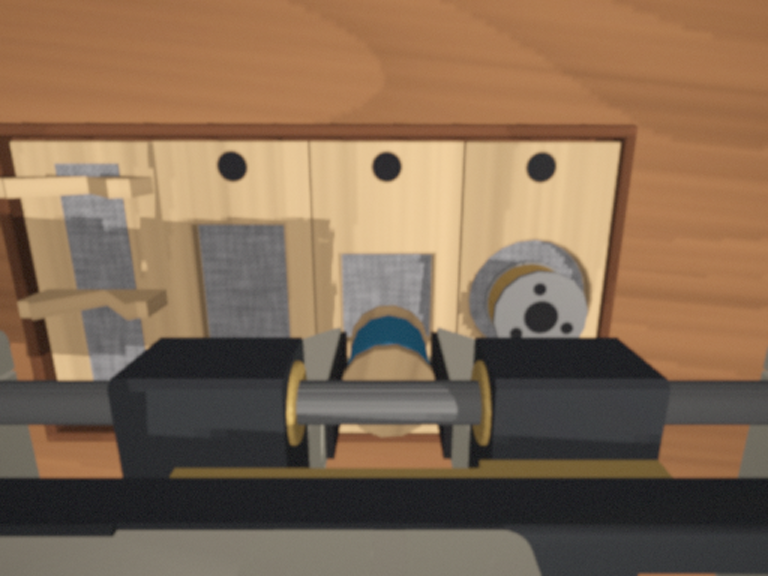

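View pics/s9.png

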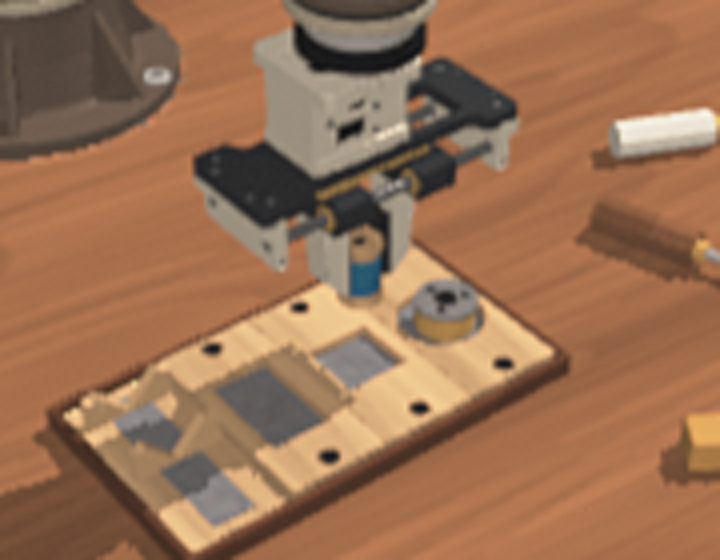

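Run:
```python
from wm import *
for z in (.034,): print(np.round(ray('wrist',np.array((541,317))/1.5,z,M)[:2],4))
im=arm.get_image('scene'); save(im[160:200,250:290],'s9c.png',12)
print('scene pred reel top @.034',(proj('scene',[.4627,.0995,.034])-[250,160])*12,'@.040',(proj('scene',[.4627,.0995,.04])-[250,160])*12)
```

```text
[0.466  0.1009]
scene pred reel top @.034 [240.18928463 164.95112813] @.040 [241.13465985 143.83780593]
```

View pics/s9c.png

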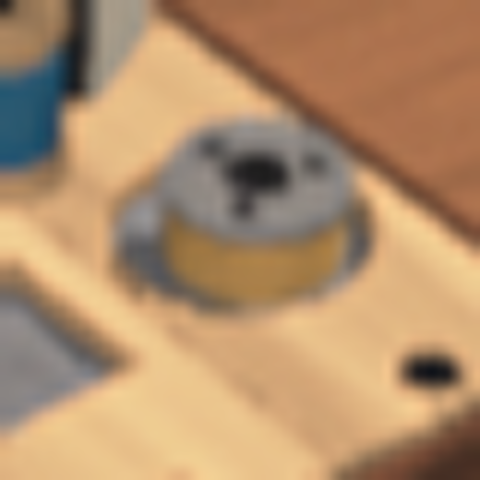

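```bash
python3 -m creep '[[[0,0,-3,0,0,0,-1],[0,0,-5,0,0,0,-1],[0,0,-5.7,0,0,0,-1],[0,0,-5.95,0,0,0,-1],[0,0,-5.95,0,0,0,-1]]]';python3 -m creep '[[[0,0,0,0,0,0,-0.15],[0,0,0,0,0,0,-0.15],[0,0,0,0,0,0,-0.15]]]'
```

```text
clock: 12.05
position: [0.4704, 0.028, 0.0159]
ee_rot: [0.152, -3.138, 0.0]
force: [-0.3, -0.2, 0.5]
width: 0.323
clock: 12.35
position: [0.4703, 0.0286, 0.016]
ee_rot: [-0.153, 3.137, 0.0]
force: [-0.7, -0.9, -0.6]
width: 0.42
```

```bash
python3 -m creep '[[[0,0,3,0,0,0,-0.15],[0,0,7,0,0,0,0.2],[2,1.5,10.5,0,0,8,1],[5.5,4.5,10.5,0,0,16,1],[9,7.7,10.5,0,0,24,1]]]'; python3 -m creep '[[[3.5,3,0,0,0,8,1],[7,6,0,0,0,16,1],[9,8,0,0,0,24,1],[9,8,0,0,0,31,1],[9,8,0,0,0,31,1]]]';python3 -m creep '[[[0,0,0,0,0,0,1],[0,0,0,0,0,0,1]]]'
python3 - <<'E'
from h import *
im,M=wrist('w10.png',1.5)
print(arm.observe()['joints'])
im=arm.get_image('scene'); save(im[100:240,160:340],'s10.png',4)
E
```

```text
clock: 12.85
position: [0.5618, 0.1061, 0.1229]
ee_rot: [-0.807, 3.032, -0.0]
force: [0.1, -0.1, -0.1]
width: 0.724
clock: 13.35
position: [0.65, 0.186, 0.1202]
ee_rot: [1.588, -2.71, -0.001]
force: [-1.0, 0.1, -0.8]
width: 0.999
clock: 13.55
position: [0.6495, 0.1847, 0.1208]
ee_rot: [1.579, -2.715, 0.0]
force: [-0.1, 0.2, 0.0]
width: 1.0
[0.6495 0.1847 0.1208] [ 1.579 -2.715  0.   ] 13.55
[-0.31874374  0.60054944 -0.05946755  1.54255852  0.04030024  0.9997665
  2.23563543]
```

View pics/w10.png

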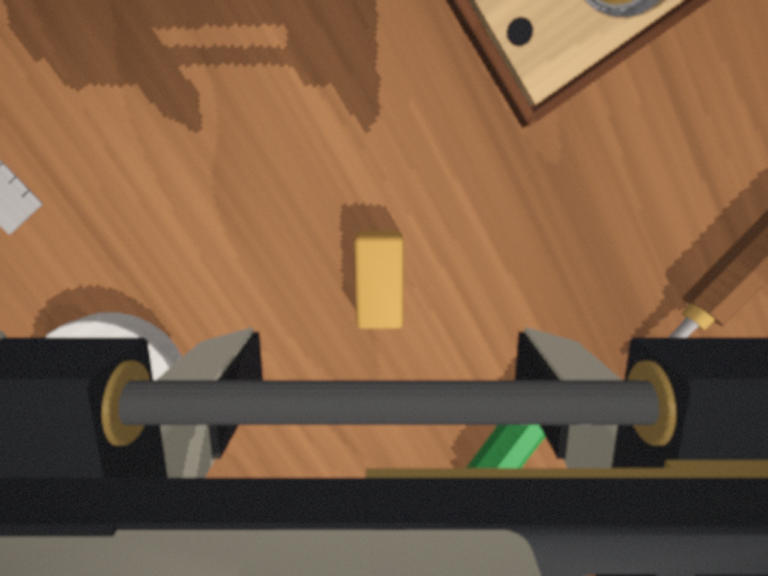

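View pics/s10.png

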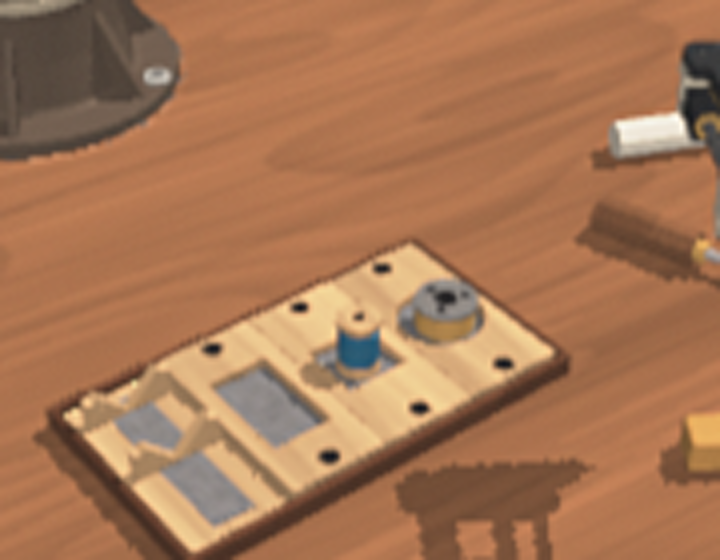

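Run:
```python
from wm import *
rect((H>=13)&(H<=26)&(S>115)&(V>150),(225,150,280,225),.024,'wax')
o=arm.observe();R=Ro.from_rotvec(o['ee_rot']).as_matrix(); print(np.degrees(np.arctan2(R[1,1],R[0,1])))
for q,z in (((500,445),.013),((170,350),.03)):
    P=ray('wrist',np.array(q)/1.5,z,M); print(P.round(3),(R.T@(P-o['position'])).round(3))
```

```text
wax box [ 225  150   55   75 3453] cen [0.6545 0.188 ] rect [655.4 184.5] sides [48.2 66.4] at [150.5  60.5] circ [655.6 184.9  40.7]
150.45241487463602
[0.642 0.324 0.013] [-0.118  0.075  0.108]
[0.781 0.159 0.03 ] [-0.042 -0.127  0.091]
```

Run:
```python
from wm import *
print(h[190,[245,253,262]],h[160,230])
rect((H>=17)&(H<=26)&(S>110)&(V>190),(225,150,280,225),.024,'wax')
print(ray('wrist',np.array((379.5,282))/1.5,.024,M))
```

```text
[[ 19 142 219]
 [ 19 138 222]
 [ 19 137 223]] [ 13 141 121]
wax box [ 238  160   31   59 1754] cen [0.6548 0.1856] rect [655.1 186.3] sides [25.8 52.4] at [150.9  60.9] circ [655.1 186.3  28.6]
[0.65439312 0.18490661 0.024     ]
```

```bash
python3 -m creep '[[[0.55,0.1,-3,0,0,0,1],[0.55,0.1,-7,0,0,0,1],[0.55,0.1,-10,0,0,0,1],[0.55,0.1,-11.6,0,0,0,0],[0.55,0.1,-12,0,0,0,-0.2]]]' 15;python3 -m creep '[[[0,0,0,0,0,0,-0.5],[0,0,0,0,0,0,-1],[0,0,0,0,0,0,-1],[0,0,0,0,0,0,-1],[0,0,0,0,0,0,-1]]]';python3 -m creep '[[[0,0,0,0,0,0,-1],[0,0,0,0,0,0,-1],[0,0,0,0,0,0,-1]]]'
```

```text
clock: 14.15
position: [0.6542, 0.186, -0.001]
ee_rot: [1.582, -2.711, -0.001]
force: [-0.6, -0.2, -0.5]
width: 0.876
clock: 14.65
position: [0.6557, 0.1866, 0.0013]
ee_rot: [-1.584, 2.712, -0.0]
force: [0.4, -0.8, -0.5]
width: 0.442
clock: 14.95
position: [0.6555, 0.1865, 0.0008]
ee_rot: [-1.584, 2.713, -0.0]
force: [-0.1, -0.1, 3.2]
width: 0.306
```

```bash
python3 -m creep '[[[0,0,1,0,0,0,-1],[0,0,5,0,0,0,-1],[0,-1,8.5,0,0,-6,-1],[-2.5,-4.5,9,0,0,-14,-1],[-5,-8,9,0,0,-22,-1]]]';python3 -m creep '[[[-2.7,-3,0,0,0,-8,-1],[-5.5,-6.4,0,0,0,-16,-1],[-8.3,-9.8,0,0,0,-24,-1],[-11,-13,0,0,0,-32,-1],[-12.9,-14.8,0,0,0,-33,-1]]]';python3 -m creep '[[[0,0,0,0,0,0,-1],[0,0,0,0,0,0,-1]]]'
python3 - <<'E'
from h import *
im,M=wrist('w11.png',1.5)
o=arm.observe();R=Ro.from_rotvec(o['ee_rot']).as_matrix(); print(np.degrees(np.arctan2(R[1,1],R[0,1])))
im=arm.get_image('scene'); save(im[100:240,160:340],'s11.png',4)
E
```

```text
clock: 15.45
position: [0.6064, 0.1068, 0.093]
ee_rot: [-1.03, 2.963, 0.0]
force: [0.2, -0.3, -1.2]
width: 0.299
clock: 15.95
position: [0.4743, -0.044, 0.0912]
ee_rot: [0.141, -3.138, 0.001]
force: [-0.2, 0.3, -0.3]
width: 0.303
clock: 16.15
position: [0.4768, -0.0414, 0.0913]
ee_rot: [-0.152, 3.137, 0.001]
force: [0.7, -0.2, 0.2]
width: 0.301
[ 0.4768 -0.0414  0.0913] [-1.520e-01  3.137e+00  1.000e-03] 16.15
95.643130193824
```

View pics/w11.png

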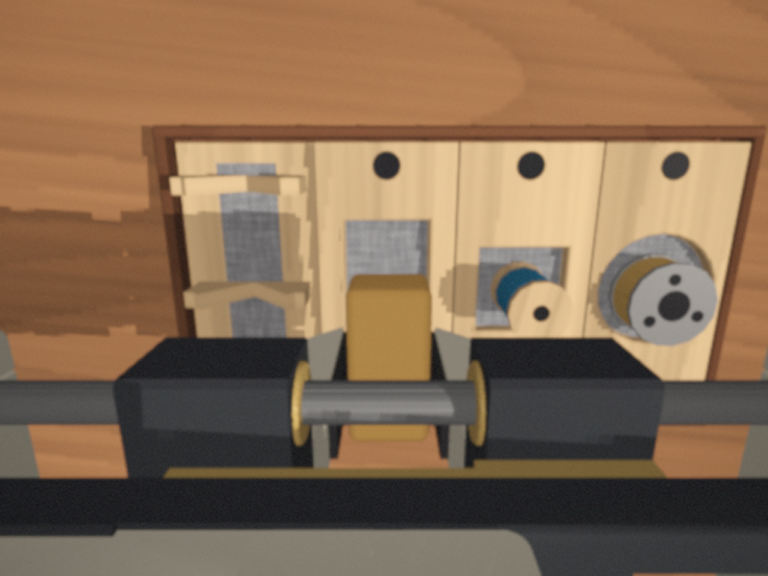

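View pics/s11.png

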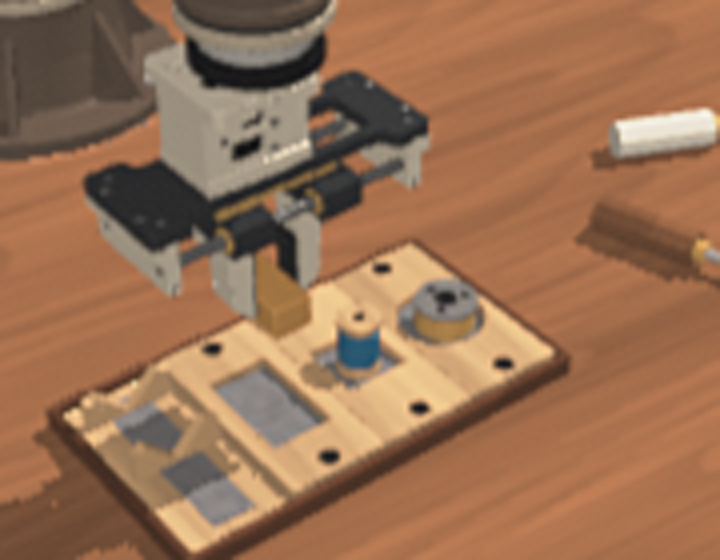

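```bash
python3 -m creep '[[[0,0,-4,0,0,0,-1],[0,0,-6.5,0,0,0,-1],[0,0,-7.6,0,0,0,-1],[0,0,-7.95,0,0,0,-1],[0,0,-8,0,0,0,-1]]]';python3 -m creep '[[[0,0,0,0,0,0,-1],[0,0,0,0,0,0,-0.1],[0,0,0,0,0,0,-0.1],[0,0,0,0,0,0,-0.1]]]'
```

```text
clock: 16.75
position: [0.4769, -0.0409, 0.0109]
ee_rot: [0.154, -3.138, -0.001]
force: [0.7, 1.1, -0.5]
width: 0.303
clock: 17.15
position: [0.4767, -0.0415, 0.011]
ee_rot: [-0.153, 3.137, 0.0]
force: [0.1, 0.1, -0.7]
width: 0.444
```

```bash
python3 -m creep '[[[0,0,3,0,0,0,-0.1],[0,0,7,0,0,0,0],[0,0,10,0,0,0,0.5]]]'
python3 - <<'E'
from h import *
for q in[(195,239),(205,272),(167,165),(181,205)]:
    u=(q[0]/2.8+120,q[1]/2.8+125);print(ray('top',u,.02).round(4))
im=arm.get_image('scene'); save(im[100:240,160:340],'s12.png',4)
E
```

```text
clock: 17.45
position: [0.4766, -0.0416, 0.1125]
ee_rot: [-0.153, 3.137, -0.0]
force: [0.8, -0.0, -0.7]
width: 0.541
[0.458  0.2805 0.02  ]
[0.4202 0.2685 0.02  ]
[0.5441 0.3144 0.02  ]
[0.4973 0.2973 0.02  ]
```

View pics/s12.png

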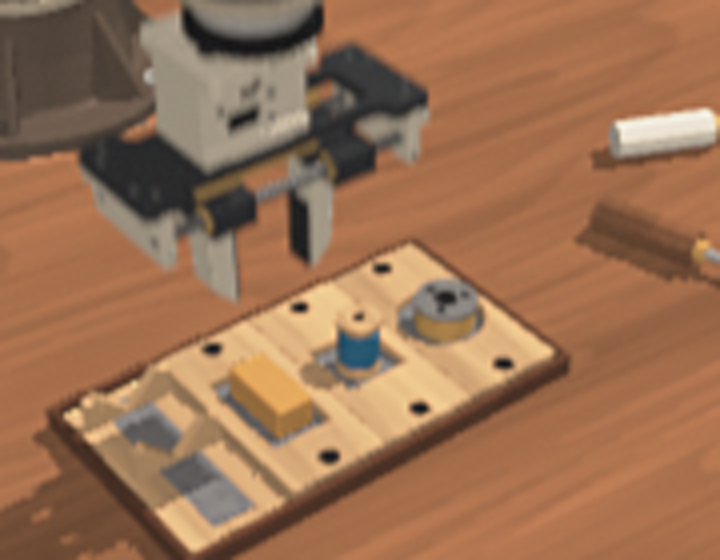

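```bash
python3 -m creep '[[[0.5,4.5,1,0,0,3,1],[1.2,9.4,2,0,0,6,1],[2,14.3,3,0,0,9,1],[2.7,19.2,4,0,0,12,1],[3.4,24,5,0,0,14,1]]]';python3 -m creep '[[[0,4.5,0.5,0,0,0,1],[0,8.4,0.5,0,0,0,1],[0,8.4,0.5,0,0,0,1],[0,8.4,0.5,0,0,0,1],[0,8.4,0.5,0,0,0,1]]]'
python3 - <<'E'
from h import *
im,M=wrist('w13.png',1.5)
E
```

```text
clock: 18.0
position: [0.5101, 0.1993, 0.1609]
ee_rot: [-0.537, 3.095, 0.0]
force: [0.3, -0.2, -0.2]
width: 0.986
clock: 18.5
position: [0.5103, 0.2799, 0.1651]
ee_rot: [0.532, -3.096, 0.002]
force: [-0.3, -0.0, 0.1]
width: 1.0
[0.5103 0.2799 0.1651] [ 5.320e-01 -3.096e+00  2.000e-03] 18.5
```

View pics/w13.png

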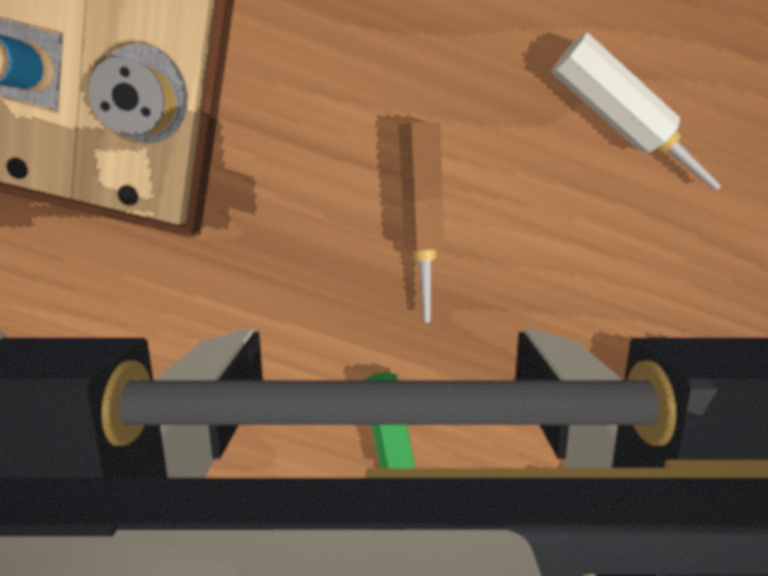

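Run:
```python
from h import *
im=np.load('w.npy'); save(im[72:222,240:320],'w13c.png',5)
# zoom crop 400x750 -> trim
a=im[75:175,240:330]; save(a,'w13d.png',6)
```

```text
(no output)
```

View pics/w13d.png

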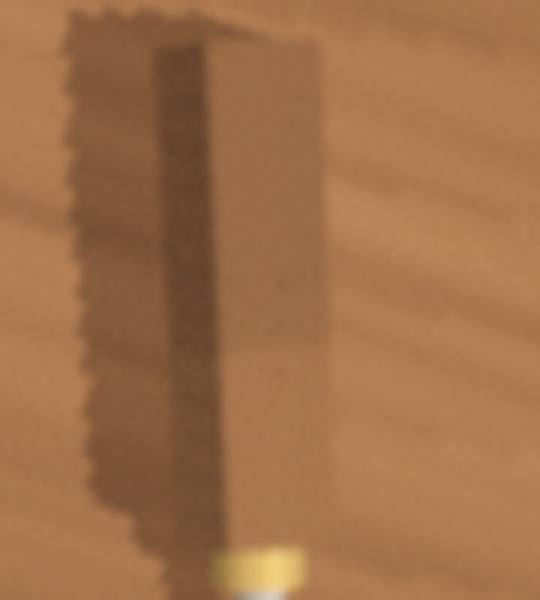

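Run:
```python
from h import *
M=np.load('wM.npy')
P=[ray('wrist',q,.013,M)[:2] for q in[(280.2,82),(282,165.8),(283,170),(285.3,213.3)]]
print(np.round(P,4))
d=P[3]-P[0];print(np.linalg.norm(d),np.degrees(np.arctan2(d[1],d[0])),np.linalg.norm(P[1]-P[0]))
d=P[1]-P[0];print(np.degrees(np.arctan2(d[1],d[0])))
u=(P[3]-P[0])/np.linalg.norm(P[3]-P[0]);print('grip',P[0]+u*.04,P[1]-u*.04, P[3]-u*.094)
l,r=[ray('wrist',(240+a/6,75+300/6),.013,M)[:2] for a in(165,328)];print(np.linalg.norm(l-r))
o=arm.observe();R=Ro.from_rotvec(o['ee_rot']).as_matrix();print(np.degrees(np.arctan2(R[1,1],R[0,1])),o['position'])
```

```text
[[0.4204 0.2707]
 [0.4962 0.3012]
 [0.5    0.3037]
 [0.5434 0.3228]]
0.13360034860906558 22.966899894693753 0.08171345487470033
21.922720713833804
grip [0.45721914 0.28630259] [0.45936532 0.28559483] [0.45685116 0.28614665]
0.026908250845075567
109.46344457100031 [0.51047756 0.27962731 0.16522486]
```

```bash
python3 -m creep '[[[-3,0.4,-2,0,0,3.2,0.2],[-5.3,0.65,-6,0,0,3.2,0.2],[-5.3,0.65,-10,0,0,3.2,0.2],[-5.3,0.65,-13,0,0,3.2,0.2],[-5.3,0.65,-13,0,0,3.2,0.2]]]' 20
python3 - <<'E'
from h import *
im,M=wrist('w14.png',1.5)
im=arm.get_image('scene'); save(im[100:220,260:400],'s14.png',5)
E
```

```text
clock: 19.05
position: [0.4552, 0.2849, 0.0323]
ee_rot: [0.617, -3.075, 0.005]
force: [-0.3, 0.2, 0.7]
width: 0.626
[0.4552 0.2849 0.0323] [ 0.617 -3.075  0.005] 19.05
```

View pics/w14.png

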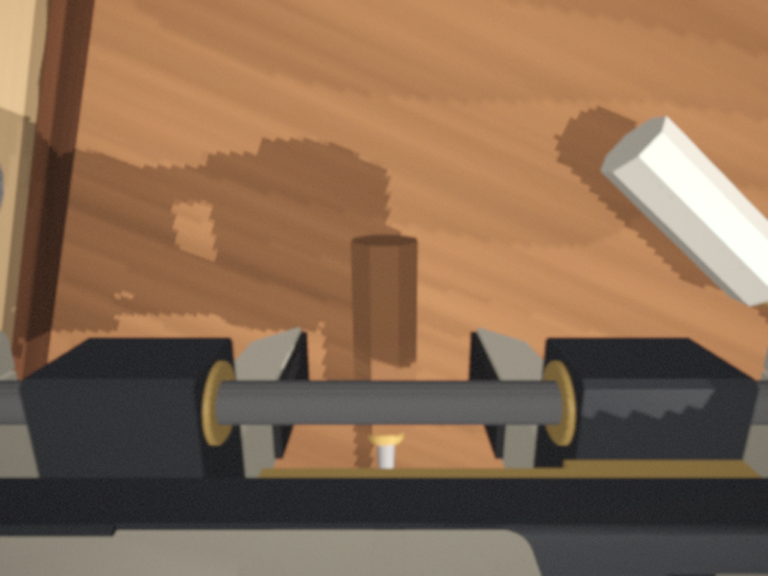

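View pics/s14.png

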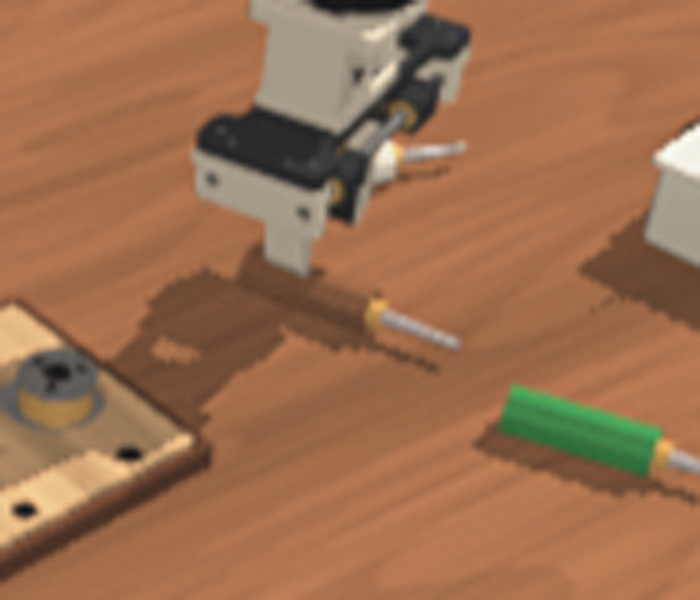

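```bash
python3 -m creep '[[[0,0,-2,0,0,0,0.2],[0,0,-3.5,0,0,0,0.2],[0,0,-4.1,0,0,0,0.2],[0,0,-4.1,0,0,0,-1],[0,0,-4.1,0,0,0,-1]]]' 20; python3 -m creep '[[[0,0,0,0,0,0,-1],[0,0,0,0,0,0,-1],[0,0,0,0,0,0,-1],[0,0,0,0,0,0,-1],[0,0,0,0,0,0,-1]]]'
python3 - <<'E'
from h import *
im,M=wrist('w15.png',1.5)
E
```

```text
clock: 19.65
position: [0.4581, 0.2882, -0.0043]
ee_rot: [-0.62, 3.078, 0.001]
force: [-1.2, 0.6, 0.2]
width: 0.472
clock: 20.15
position: [0.4577, 0.2881, -0.0049]
ee_rot: [-0.62, 3.079, 0.001]
force: [-0.7, -1.2, 6.4]
width: 0.277
[ 0.4577  0.2881 -0.0049] [-6.200e-01  3.079e+00  1.000e-03] 20.15
```

View pics/w15.png

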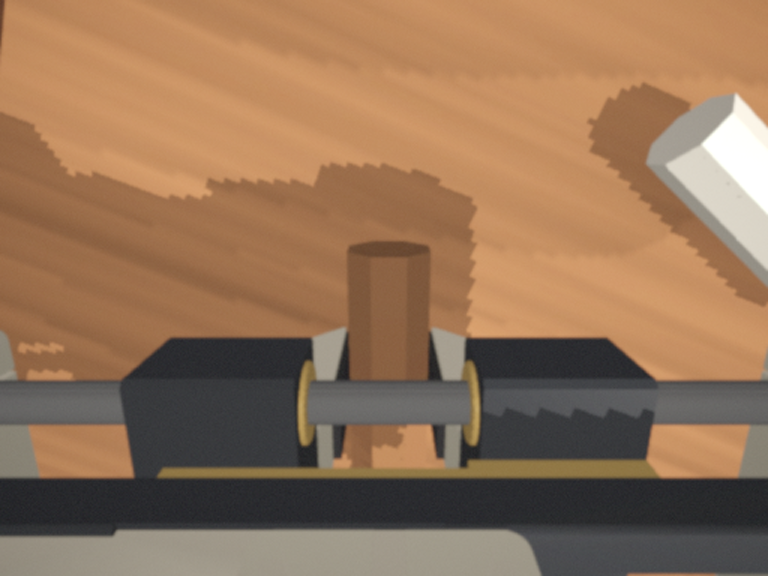

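Run:
```python
from h import *
M=np.load('wM.npy');o=arm.observe();R=Ro.from_rotvec(o['ee_rot']).as_matrix()
for z in(0,.026):
    print(z,proj('wrist',o['position']*[1,1,0]+[0,0,z]+R[:,0]*.04,M)*1.5)
for q,z in(((389,242),.026),((389,257),.026),((389,242),.0),((389,257),0)):
    P=ray('wrist',np.array(q)/1.5,z,M);print(q,z,(R.T@(P-o['position'])).round(4))
```

```text
0 [385.41754905 244.42654505]
0.026 [385.01234017 261.75894635]
(389, 242) 0.026 [ 0.0459  0.0012 -0.031 ]
(389, 257) 0.026 [ 0.0414  0.0012 -0.031 ]
(389, 242) 0.0 [ 0.0409  0.0012 -0.005 ]
(389, 257) 0 [ 0.0356  0.0012 -0.005 ]
```

```bash
python3 -m creep '[[[0,0,0.5,0,0,0,-1],[0,0,4,0,0,0,-1],[0,0,8.5,0,0,0,-1],[0,-2,11,0,0,-4,-1],[0,-6.8,11,0,0,-10,-1]]]';python3 -m creep '[[[0,-4.8,0,0,0,-4,-1],[0,-9.6,0,0,0,-7.3,-1],[0,-14.4,0,0,0,-7.3,-1],[0,-19.2,0,0,0,-7.3,-1],[0,-24,0,0,0,-7.3,-1]]]';python3 -m creep '[[[0,-4.5,0,0,0,0,-1],[0,-8,0,0,0,0,-1],[0,-9.5,0,0,0,0,-1],[0,-9.5,0,0,0,0,-1],[0,-9.5,0,0,0,0,-1]]]'
python3 - <<'E'
from h import *
im,M=wrist('w16.png',1.5)
o=arm.observe();R=Ro.from_rotvec(o['ee_rot']).as_matrix(); print(np.degrees(np.arctan2(R[1,1],R[0,1])))
im=arm.get_image('scene'); save(im[100:240,160:340],'s16.png',4)
E
```

```text
clock: 20.7
position: [0.4593, 0.2247, 0.1083]
ee_rot: [-0.354, 3.114, 0.009]
force: [1.6, -0.8, -1.2]
width: 0.283
clock: 21.2
position: [0.4568, -0.0218, 0.1048]
ee_rot: [-0.151, 3.137, 0.0]
force: [0.3, -0.5, -0.2]
width: 0.281
clock: 21.7
position: [0.4571, -0.1146, 0.1045]
ee_rot: [0.15, -3.138, -0.001]
force: [0.5, 0.3, -1.6]
width: 0.279
[ 0.4571 -0.1146  0.1045] [ 1.500e-01 -3.138e+00 -1.000e-03] 21.7
95.54587480648485
```

View pics/w16.png

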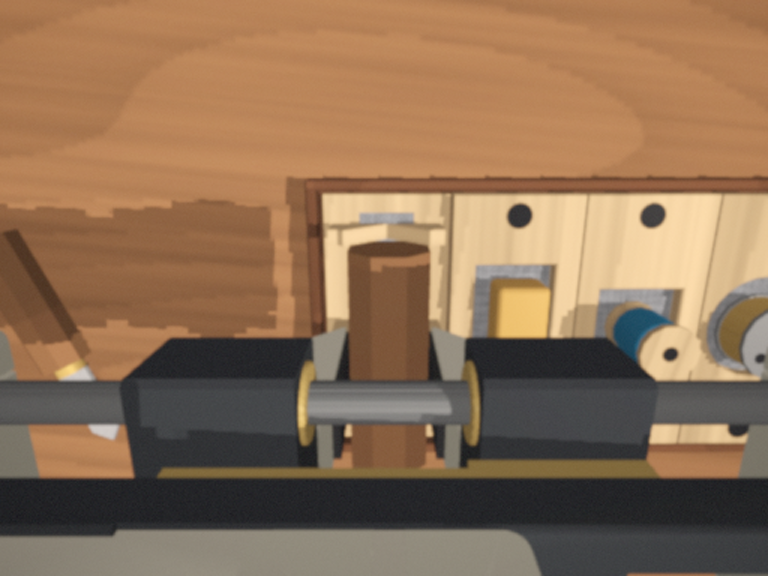

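View pics/s16.png

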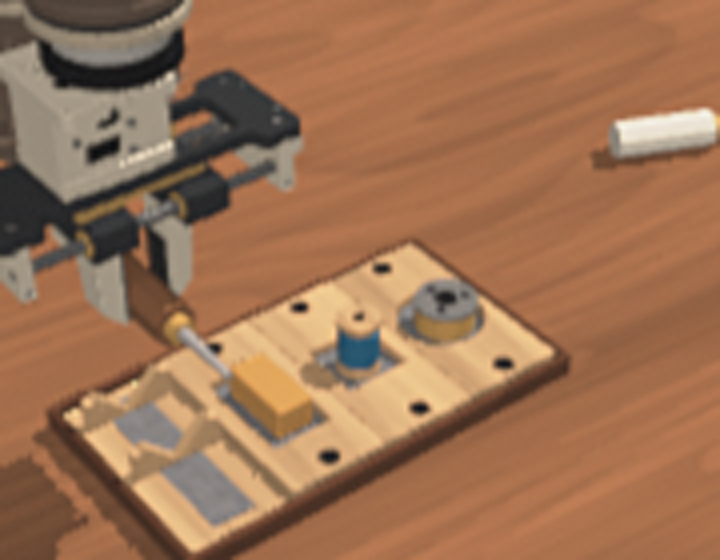

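Run:
```python
from h import *
M=np.load('wM.npy')
u=np.array([np.cos(np.radians(5.5)),np.sin(np.radians(5.5))])
print('expected rail near-edge top', np.array([.4834,-.1123])-.055*u)
for q in((327,227),(445,227),(386,227),(327,233),(445,233)): print(q,ray('wrist',np.array(q)/1.5,.035,M).round(4))
for q in((519,215),(652,215)): print(q,ray('wrist',np.array(q)/1.5,.018,M).round(4))
im=np.load('w.npy'); save(im[130:190,200:310],'w16c.png',7)
```

```text
expected rail near-edge top [ 0.42865321 -0.11757152]
(327, 227) [ 0.4256 -0.1474  0.035 ]
(445, 227) [ 0.4199 -0.0886  0.035 ]
(386, 227) [ 0.4228 -0.118   0.035 ]
(327, 233) [ 0.4287 -0.1472  0.035 ]
(445, 233) [ 0.423  -0.0882  0.035 ]
(519, 215) [ 0.4123 -0.0479  0.018 ]
(652, 215) [0.4054 0.0227 0.018 ]
```

View pics/w16c.png

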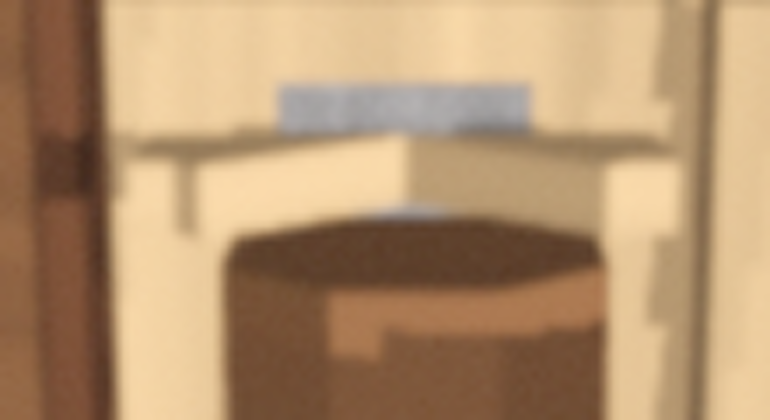

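```bash
python3 -m creep '[[[0.05,0,-3.5,0,0,0,-1],[0.05,0,-6,0,0,0,-1],[0.05,0,-7.8,0,0,0,-1],[0.05,0,-8.7,0,0,0,-1],[0.05,0,-9.05,0,0,0,-1]]]'; python3 -m creep '[[[0,0,0,0,0,0,-1],[0,0,0,0,0,0,-1]]]'
python3 - <<'E'
from h import *
im=arm.get_image('scene'); save(im[130:250,160:320],'s17.png',5)
E
```

```text
clock: 22.3
position: [0.4577, -0.1151, 0.0138]
ee_rot: [0.152, -3.137, 0.001]
force: [-5.0, -6.9, 19.7]
width: 0.281
clock: 22.5
position: [0.4581, -0.1148, 0.0143]
ee_rot: [-0.151, 3.137, -0.0]
force: [-0.0, -1.9, 0.3]
width: 0.28
```

View pics/s17.png

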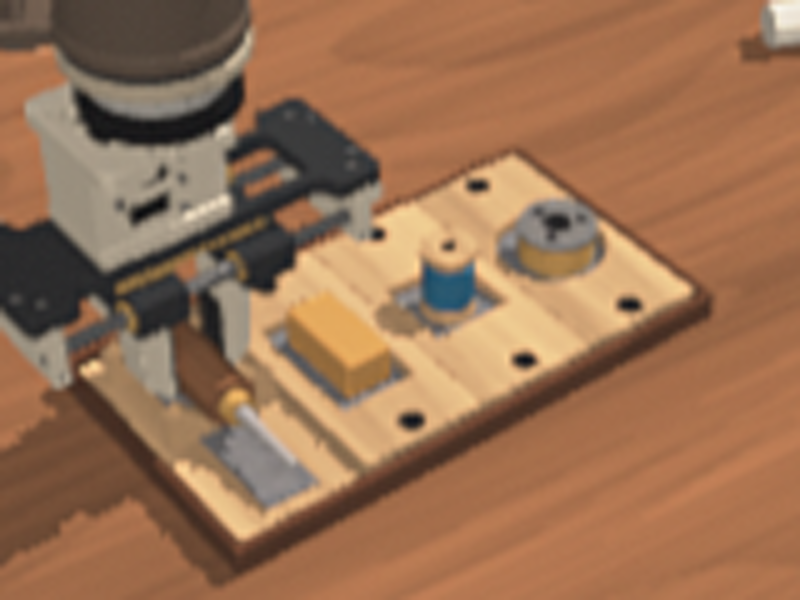

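Handle is seated in the notches (brief 20 N contact, then settled). Release and lift.

```bash
python3 -m creep '[[[0,0,0,0,0,0,-0.15],[0,0,0,0,0,0,-0.15],[0,0,0,0,0,0,-0.15]]]';python3 -m creep '[[[0,0,2,0,0,0,-0.15],[0,0,5,0,0,0,-0.15],[0,0,9,0,0,0,-0.15],[-1,2,13,0,0,0,-0.15],[-3,5,16,0,0,0,0]]]'; python3 -m creep '[[[0,4,4,0,0,0,0],[0,9,6,0,0,0,0],[0,14,6,0,0,0,0],[0,19,6,0,0,0,0],[0,24,6,0,0,0,0]]]'; python3 -m creep '[[[0,4,0,0,0,0,0],[0,7,0,0,0,0,0],[0,7,0,0,0,0,0],[0,7,0,0,0,0,0],[0,7,0,0,0,0,0]]]';python3 - <<'E'
from h import *
im=arm.get_image('scene'); save(im[130:250,160:320],'s18.png',5); save(im,'s18f.png',1.5)
im=arm.get_image('top'); save(im[150:260,210:370],'t18.png',5)
E
```

```text
clock: 22.85
position: [0.4579, -0.1148, 0.014]
ee_rot: [-0.151, 3.138, 0.0]
force: [0.6, -0.8, -0.8]
width: 0.42
clock: 23.35
position: [0.429, -0.0658, 0.1763]
ee_rot: [-0.146, 3.135, -0.001]
force: [0.6, 1.4, 0.1]
width: 0.469
clock: 23.85
position: [0.4273, 0.1678, 0.2345]
ee_rot: [-0.15, 3.137, 0.001]
force: [1.7, 0.6, -0.2]
width: 0.501
clock: 24.35
position: [0.4278, 0.2344, 0.2338]
ee_rot: [0.148, -3.138, 0.001]
force: [-0.2, -0.3, 0.2]
width: 0.5
```

View pics/s18.png

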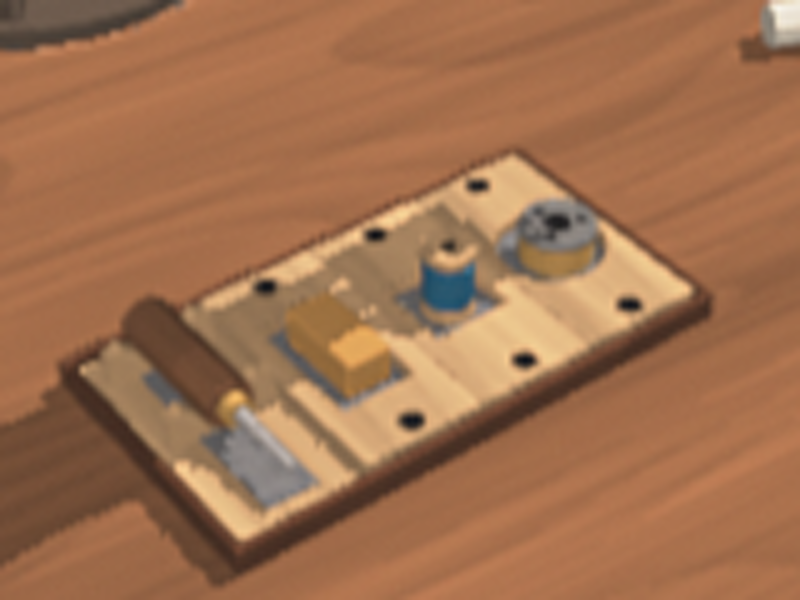

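View pics/t18.png

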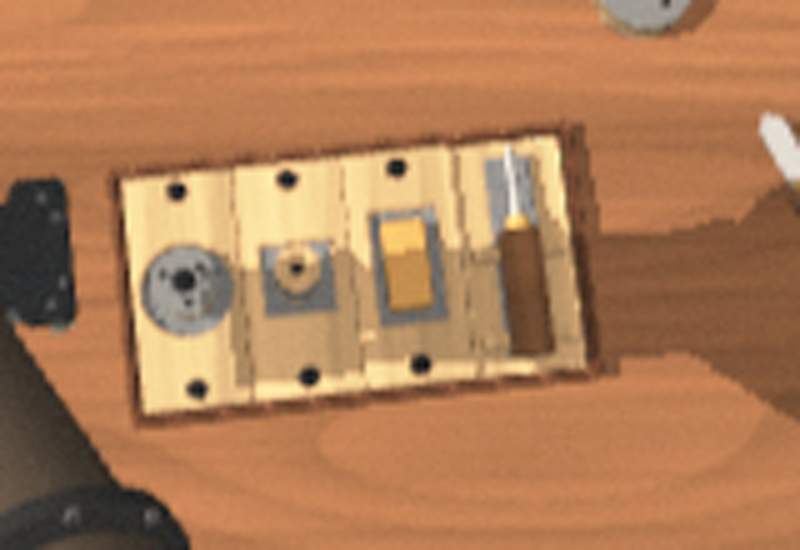

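View pics/s18f.png

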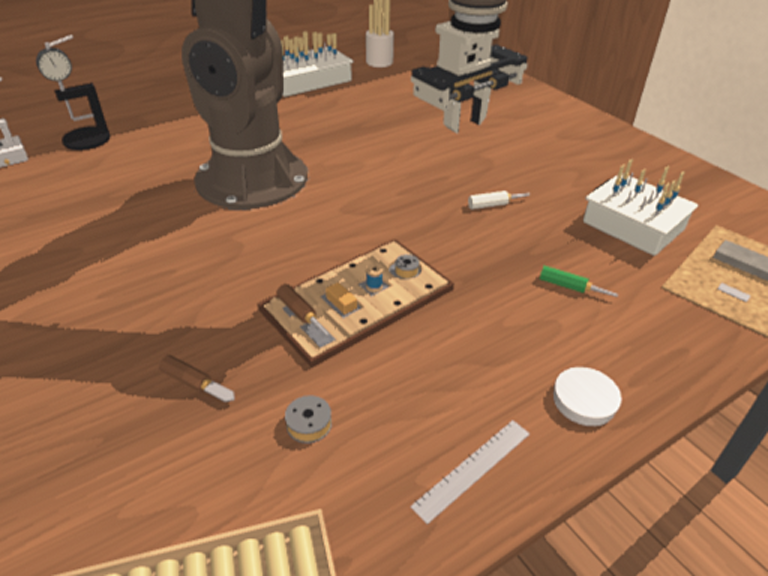

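Run:
```python
from h import *
u=np.array([np.cos(np.radians(5.5)),np.sin(np.radians(5.5)),0]);o=np.array([.4834,-.1123,.031])
for x in(-.067,.013,.017,.067): print(x,((proj('scene',o+x*u)-[160,130])*5).round(0),((proj('top',o+x*u)-[210,150])*5).round(0))
```

```text
-0.067 [143. 318.] [530. 357.]
0.013 [229. 404.] [514. 232.]
0.017 [234. 409.] [513. 225.]
0.067 [293. 468.] [503. 149.]
```

```bash
python3 -c "
from cell import arm
print(arm.sign_off())"
```

```text
the job is handed in; nothing more can be done
None
```

I packed all four pieces in the order you listed: small reel in the round pocket, spool upright in the square pocket, wax bar in the oblong pocket, and mandrel in the cradle with its pin to the far side. I handed the job in at about 24.5 s of the 106 s allowed, with the gripper well clear of everything.

- **Last checks:** The final scene and top views show the reel, spool and wax each seated in their pockets. The reel is about 3.5 mm off centre by the wrist camera, but flat inside its pocket. The mandrel's collar, pin tip and handle end match their predicted positions in the pictures to within about 1–2 pixels. The knife, the larger reel and the green and white look-alikes were not touched; in the last pictures they appear where they were at the start.
- **First grasp failed:** The gripper closed in the air above the reel and moved nothing. Two camera views showed the fingertips about 10 mm behind the reported TCP, where they were described as 17 mm ahead of it. I used the measured offset for every grasp after that, and all of those held.
- **Other disagreements:** The top and scene cameras differed by up to about 7 mm on the pocket positions (about 11 mm on the spool). I relied on the wrist camera, which agreed with itself to about 1 mm.
- **Contact force:** Setting the mandrel down gave a brief push of about 20 N at the wrist, against the 120 N limit.

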